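# Check a casting frame for square by its two diagonals

## Task

Check the wooden casting frame for square with the slide rule: lay the rule flat inside the frame from red corner to red corner, with its heel home in one corner and its slide drawn out until its point bears snugly in the other, then measure from blue corner to blue corner in the same way. Press gently, so that neither frame nor rule is forced, leave the things around undisturbed, and finally leave the rule lying fitted from corner to corner in the longer of the two diagonals, to show which way the frame must be pushed back (if the two differ by less than about 3 mm, either will do).

Things in the scene. Friction and masses are not known exactly. Their poses are not given: they have to be found in the camera images.
- frame: Wooden casting frame on a plywood board (226 x 226 x 8 mm) fixed to the table. Four pinned rails, 14 mm thick, 22 mm high, 170 mm long inside; stiff, but racked out of square either way by up to 4 degrees: inside diagonals 232 to 249 mm (240.4 if square). Rail tops 30 mm above the table, washers and pins 4 mm more. Origin: centre of the board's underside; x, y along the board's edges, z up.
- red_near (a point): The point on the board's top face where the inner faces of the two rails meet at the red near-left corner (painted washer on top).
- red_far (a point): The point on the board's top face where the inner faces of the two rails meet at the red far-right (diagonally opposite red_near) corner (painted washer on top).
- blue_near (a point): The point on the board's top face where the inner faces of the two rails meet at the blue near-right corner (painted washer on top).
- blue_far (a point): The point on the board's top face where the inner faces of the two rails meet at the blue far-left (diagonally opposite blue_near) corner (painted washer on top).
- rule: Slide rule, loose, about 0.37 kg: aluminium stock 20 mm wide, 9 mm thick, with a wooden slide. Origin: underside, 92.5 mm from the heel's end; x runs along it from the fixed heel (-x) to the slide's point (+x), z up. Each end is an upright steel pin, 8 mm diameter, on a neck 6 mm wide and 12 mm long, so a pin goes right into a corner (its end then stands 1.7 mm from the corner point).
- heel_tip (a point): Outermost end of the fixed heel pin, at the height of the rule's underside.
- point_tip (a point): Outermost end of the slide's measuring pin, at the height of the rule's underside.
- rule_point: The steel measuring pin at the end of the slide, with its neck. Both pins end 1 mm above the rule's underside. Its frame coincides with the rule's when the slide is closed and moves with the slide along the rule's x.
- rule_heel: The fixed steel heel pin with its neck. Its frame coincides with the rule's.
- grip (a point): Grip of the rule, on its slide: an upright black block, 18 x 18 mm (faces along and across the rule), from 27 to 59 mm above the rule's underside; this point is on its axis, 46 mm up, 92.5 mm behind point_tip. The rule can be lifted and carried level by it.
- rule_slide (a joint): Extension of the slide, m: 0 closed (185 mm over the ends), 0.08 fully drawn out (265 mm). It moves with about 0.5 N of friction and stays where it is left; the stock, rubber-faced below, holds against 2.8 N or more where it rests on the board with its full weight (not if it hangs from the gripper), so drawing the slide then does not drag it.
- tool_drawers: Wooden drawer cabinet that stands fixed on the table behind the work, between frame and rule, one drawer a little open; its flat top is 205 mm above the table, about 0.23 x 0.31 m. Not needed; carry the rule clear of it. Origin: centre of its underside.
- bisque_cup: Small pinkish bisque cup, 68 mm wide, 62 mm high; bystander, leave it. Origin: centre of its underside.
- glaze_jar_3: Blue glaze jar with a black lid, 64 mm wide, 86 mm high; bystander, leave it. Origin: centre of its underside.
- clay_stamp: Pinkish waisted clay stamp standing on end, 23 mm wide, 50 mm high; bystander, leave it. Origin: centre of its underside.

How it is judged:
By the outcome, as a careful person would: the job done as asked, in the order asked, and still so for the second after the job is handed in, with the robot touching nothing.
It also fails if it takes over 72 s, if anything falls off the work surface, if the arm or the gripper's body presses on something with over 40 N, if the wrist force passes 120 N, or if a joint passes its speed limit or range.

## Robot

A 7-joint arm with a two-finger parallel gripper is mounted at the origin on the work surface; the furniture and walls round the work are solid. World frame = base frame: x ahead of the robot, y to its left, z up, the work surface at z = 0. Lengths are in m, angles in rad, forces in N, time in s.
With the tool pointing down it reaches from about 0.425 to 0.925 m from the base axis. Payload 6.8 kg.
Tool frame: the origin (TCP) lies on the front face of the gripper's body, between the roots of the fingers; the fingertips stand 73 mm ahead of it and the grasp point (between the pads) lies 54 mm ahead of it; z points along the fingers, y is the direction in which the jaws open and shut (so a half turn about z gives the same grasp; the last joint's range is limited). The gripper opens to 85 mm and grips with 20 to 120 N. Pads are 22 mm wide; open, the fingers measure 114 mm over their backs; the gripper's body (76 mm by 85 mm) begins 54 mm behind the grasp point. The pads swing forward as they close: fully open they stand 13 mm farther back than shut.
Start: joints at [-1.293, 0.477, 0.022, 1.555, -0.011, 1.109, -0.083], TCP at [0.254, 0.625, 0.304] pointing down, gripper open.
Joint ranges: [-2.96, 2.96], [-0.34, 2.1], [-1.41, 1.46], [0.24, 2.44], [-1.37, 4.51], [0.17, 1.92], [-2.96, 2.96]. Speed limits (rad/s): [2.39, 2.39, 3.14, 3.14, 3.14, 3.14, 3.14].

## Interface

Orientations are given as a unit quaternion [w, x, y, z].
In Python, from station import get_obs, read_camera, hand_in, spot_in, cut_out, spot_point gives the robot as it stands. The module is installed in compiled form; this text tells all that it offers.
- The arm moves only by the tool move_arm, never from a script. Its arguments are lists of equal length, an entry for each row: "gripper": the opening, from 0 (shut) to 1 (fully open); "xyz": the shift along the tool's x, y, z in cm, a list of three; "twist": the turn about the tool's z in rad. A call has 1 to 5 rows; each row is the pose to reach, as a shift and turn from the pose commanded when the call began, along the tool's axes at that moment; what a row does not reach only later rows make up. A row lasts 1/12 s, in which the tool goes at most 41.7 mm and 7.16 degrees, less where a joint would pass 70% of its speed; a pose out of reach is approached as far as the arm can. A call with a gripper value outside its range is refused whole. The fingers move at their own pace and stop on an object; "squeeze" is the grip in N (left out, the last holds). Time passes only in rows, so rows that repeat a pose let the fingers close. It gives the time, the measured TCP pose, the force and the opening at its end, in the units of the state.
- get_obs(): the state, without advancing time (a new reading comes with each control period).
- read_camera(name): name is "scene" or "top"; returns a dict with "pixels" (480x640x3 uint8, red, green, blue), "fx", "fy", "cx", "cy" (pixels), "R" (3x3) and "t" (3): a world point X has camera coordinates R X + t. Camera axes: x right, y down, z forward; pixel columns grow to the right and rows downward; lengths in m; the calibration is good to about 2 mm. A picture is of the moment at which its call begins. There is no depth.
- hand_in(): hands the job in, once; it reports no verdict.
Trained networks look in the newest picture that a camera, given by its name, has taken for a name from the list of things; names that differ only in an ending like _2 or _b are one class to them, and where a whole thing is asked for, a point or a joint stands for the part that bears it (a point fixed in the world has none). Each returns a list of dicts, best first, with "p" (0 to 1); they miss things now and then, are a little off and sometimes report something else, mostly with a low value. They report only what shows in the picture. A call takes as long as a camera call.
- spot_in(query, camera): "centre" ([x, y, z] in m, in world coordinates, good to about 4 mm: the middle of the surface that is visible of it).
- cut_out(query, camera): "pixels" (480x640 bool, what is visible of it).
- spot_point(query, camera): "centre" ([x, y, z] in m, in world coordinates, good to about 4 mm: a listed point, or the origin of a listed thing).
The state is a dict: "t": time; "q": joint angles; "joint_vel": joint speeds; "joint_torque": joint torques, N m; "eef_pos": TCP position; "tool_rot": TCP orientation; "contact_force": force on the tool from outside, world axes, zero at the start; "torque": the same for the moment, N m; "gripper_width": opening from 0.0 (shut) to 1.0 (fully open).
Only numpy, scipy, OpenCV 4.12 (cv2) and the standard library are available. Lean on these libraries where they do the work, as an engineer would, in place of code of your own. Each camera call takes 0.05 s, during which the arm holds its last target.

## Working session

There is one attempt and no reset: what is moved stays moved. The work goes in short steps, Python scripts to look and compute and a tool call to move; the robot and the scene stay as the last step left them, time stands still between calls to the robot, and variables do not carry over. Pictures are saved under pics/ and viewed, and the job is handed in when it is done.

Besides the shell and the picture viewer there is one more tool, called after "Emit:" as name(argument=value, ...), one argument or row to a line, values as JSON. move_arm: Moves the arm, as the interface text tells. Its arguments: {"type":"object","properties":{"gripper":{"type":"array","items":{"type":"number"}},"xyz":{"type":"array","items":{"type":"array","items":{"type":"number"}}},"twist":{"type":"array","items":{"type":"number"}},"squeeze":{"type":"number"}},"required":["gripper","xyz","twist"]}

```bash
mkdir -p pics; ls; python3 - <<'E'
from station import *
import cv2
o=get_obs();print({k:(v if not hasattr(v,'round') else v) for k,v in o.items()})
for c in("scene","top"):
    d=read_camera(c);cv2.imwrite(f"pics/{c}0.png",d["pixels"][:,:,::-1]);print(c,d["fx"],d["fy"],d["cx"],d["cy"],d["R"],d["t"])
for c in("scene","top"):
    for n in["red_near","red_far","blue_near","blue_far","heel_tip","point_tip","grip","rule","frame","tool_drawers","bisque_cup","glaze_jar_3","clay_stamp"]:
        print(c,n,[(round(r["p"],2),[round(float(x),4) for x in r["centre"]]) for r in spot_point(n,c)[:2]])
E
```

```text
pics
{'t': 0.0, 'q': array([-1.29311455,  0.47777151,  0.02231176,  1.55646641, -0.01151311,
        1.10932682, -0.08309127]), 'joint_vel': array([ 1.43931256e-03,  2.68071050e-04, -7.12701725e-04,  9.81221628e-04,
       -1.46814356e-05,  2.49537312e-04, -2.45236664e-03]), 'joint_torque': array([-7.89733258e-04, -5.96428657e+01,  1.60774883e+00, -2.81208497e+01,
        1.24125404e-02,  8.97985505e-03,  2.85627607e-05]), 'eef_pos': array([0.25380039, 0.62495486, 0.30293792]), 'tool_rot': array([-1.21398932e-04,  1.91672750e-01,  9.81458459e-01, -9.14286724e-04]), 'contact_force': array([-0.76414657,  0.07350376, -0.33943682]), 'torque': array([-0.03787925, -0.019363  ,  0.04326773]), 'gripper_width': 1.0012291927039223}
scene 512.1671340871166 512.1671340871166 325.01156217938114 230.55439025321203 [[ 0.86104214 -0.50830255 -0.01532787]
 [-0.36178725 -0.59111295 -0.72089907]
 [ 0.35737433  0.62626991 -0.69287054]] [-0.37844634  0.30060511  0.939749  ]
top 468.6488768080169 468.6488768080169 328.309579806665 236.58835778865503 [[-0.00742753 -0.99968836 -0.02383308]
 [-0.99521944  0.
[... 777 characters left out ...]
46])]
top red_near [(0.84, [0.37, 0.4087, 0.0065]), (0.24, [0.5379, 0.376, 0.012])]
top red_far [(0.81, [0.4953, 0.1994, 0.0081])]
top blue_near [(0.82, [0.3323, 0.2456, 0.0104]), (0.64, [0.4982, 0.1977, 0.0074])]
top blue_far [(0.66, [0.5386, 0.3742, 0.0117])]
top heel_tip [(0.35, [0.401, -0.1961, -0.0014])]
top point_tip [(0.43, [0.5019, -0.0246, 0.0017])]
top grip [(0.76, [0.4506, -0.1082, 0.0465])]
top rule [(0.71, [0.4484, -0.1116, 0.001])]
top frame [(0.98, [0.4372, 0.3115, 0.0021])]
top tool_drawers []
top bisque_cup [(0.71, [0.3829, 0.0037, 0.002]), (0.23, [0.4488, -0.1159, 0.0022])]
top glaze_jar_3 [(0.58, [0.5818, 0.4415, -0.0037])]
top clay_stamp [(0.4, [0.3712, 0.0796, -0.0035])]
```

View pics/scene0.png

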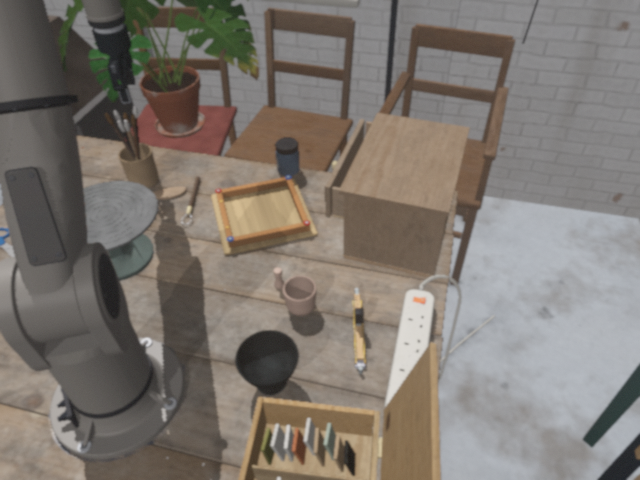

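View pics/top0.png

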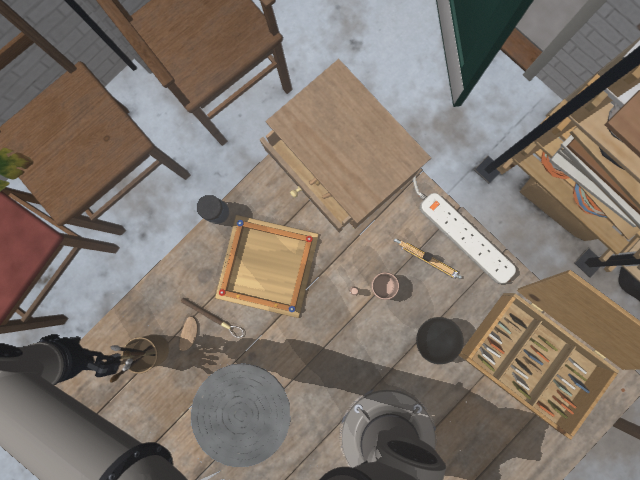

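Top view: frame washers at about (240,223) and (292,309) blue, (309,239) and (224,292) red. The rule's heel is at (461,275), its point at (397,241) and its grip at (428,258). I'll refine the washers and the rule.

```bash
cat > h.py <<'E'
from station import *
import cv2, numpy as np
def ray(d,u,v,z):
    R,t=np.array(d["R"]),np.array(d["t"])
    c=-R.T@t; r=R.T@np.array([(u-d["cx"])/d["fx"],(v-d["cy"])/d["fy"],1]); return c+r*(z-c[2])/r[2]
def proj(d,X):
    p=np.array(d["R"])@X+np.array(d["t"]); return np.array([p[0]/p[2]*d["fx"]+d["cx"],p[1]/p[2]*d["fy"]+d["cy"]])
def yaw_y():
    q=get_obs()["tool_rot"]; w,x,y,z=q
    return np.degrees(np.arctan2(1-2*(x*x+z*z),2*(x*y-w*z)))
def totool(dw):  # world shift -> tool cm
    w,x,y,z=get_obs()["tool_rot"]
    from scipy.spatial.transform import Rotation as Ro
    return Ro.from_quat([x,y,z,w]).inv().apply(dw)*100
def crop(d,u0,v0,u1,v1,s,fn):
    cv2.imwrite(fn,cv2.resize(d["pixels"][v0:v1,u0:u1,::-1],None,fx=s,fy=s,interpolation=cv2.INTER_CUBIC))
E
python3 - <<'E'
from h import *
d=read_camera("top");e=read_camera("scene")
crop(d,205,210,325,325,5,"pics/f0.png");crop(d,385,230,475,290,8,"pics/r0.png");crop(e,205,170,325,260,6,"pics/f1.png")
for D,nm,guess in((d,"top",dict(bf=(240,223),rf=(309,239),rn=(224,292),bn=(292,309))),(e,"scene",{})):
    P=D["pixels"].astype(float);r,g,b=P[...,0],P[...,1],P[...,2]
    if not guess:
        guess={k:proj(D,np.array(v)) for k,v in W.items()}
    else: W={}
    for k,(u,v) in guess.items():
        m=(b-np.maximum(r,g)*1.0) if k[0]=='b' else (r-1.6*g)
        u,v=int(round(u)),int(round(v)); s=m[v-6:v+7,u-6:u+7].clip(8 if k[0]=='b' else 0)-(8 if k[0]=='b' else 0)
        yy,xx=np.mgrid[v-6:v+7,u-6:u+7]
        if s.sum()<=0: print(nm,k,"none");continue
        c=((s*xx).sum()/s.sum(),(s*yy).sum()/s.sum())
        w=ray(D,*c,.033);print(nm,k,np.round(c,2),w.round(4),s.sum().round(0))
        if nm=="top":W[k]=w
    if nm in("top",):
        print("diag",np.linalg.norm(W['rf']-W['rn']),np.linalg.norm(W['bf']-W['bn']),[np.linalg.norm(W[a]-W[c]) for a,c in(("rn","bn"),("bn","rf"),("rf","bf"),("bf","rn"))])
E
```

```text
top bf [239.73 222.65] [0.546  0.3755 0.033 ] 1009.0
top rf [308.63 238.77] [0.5023 0.1972 0.033 ] 1594.0
top rn [221.55 292.02] [0.368  0.4201 0.033 ] 1660.0
top bn [291.55 308.6 ] [0.325  0.2411 0.033 ] 959.0
diag 0.2603164949538002 0.2586108410014604 [np.float64(0.18415136421378836), np.float64(0.1826841644893002), np.float64(0.1835728851855065), np.float64(0.18346922517826916)]
scene bf [288.22 176.33] [0.5484 0.3739 0.033 ] 427.0
scene rf [306.01 223.74] [0.4998 0.1897 0.033 ] 244.0
scene rn [218.68 191.16] [0.3686 0.4128 0.033 ] 101.0
scene bn [229.83 238.93] [0.3249 0.2367 0.033 ] 449.0
```

```bash
sleep 1
```

```text
(no output)
```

View pics/f0.png

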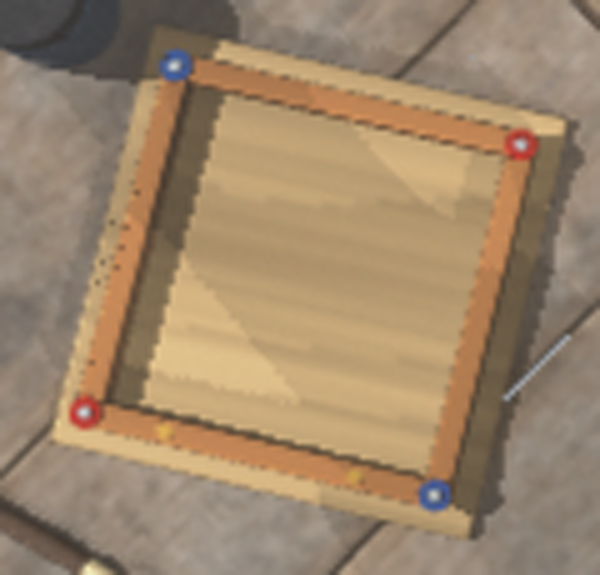

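View pics/r0.png

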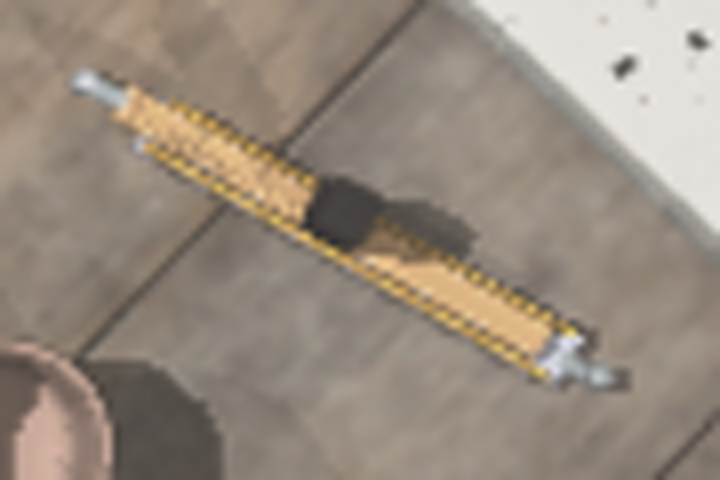

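View pics/f1.png

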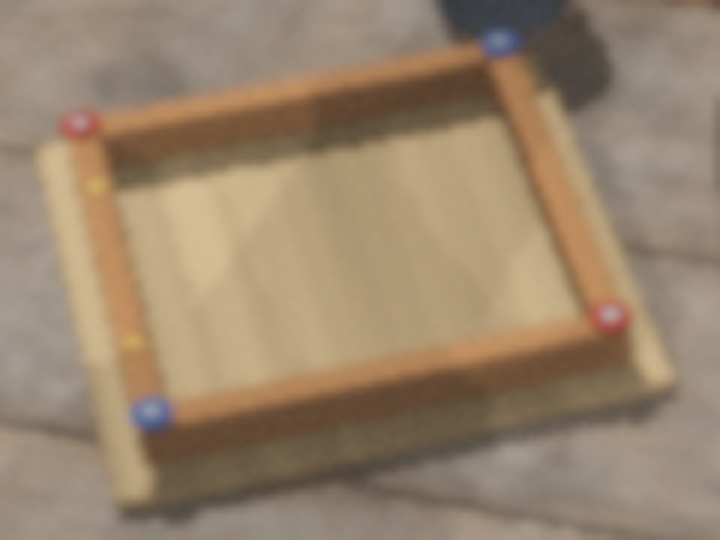

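```bash
python3 - <<'E'
from h import *
d=read_camera("top");e=read_camera("scene")
T=dict(bf=(239.65,222.7),rf=(308.6,238.7),rn=(221.55,292.0),bn=(291.5,308.6))
S=dict(bf=(288.0,176.4),rf=(306.25,222.1),rn=(217.75,190.25),bn=(229.75,238.1))
for z in(.032,.034):
  for D,G in((d,T),(e,S)):
    W={k:ray(D,*c,z) for k,c in G.items()}
    print(z,{k:w.round(4)[:2].tolist() for k,w in W.items()},np.mean(list(W.values()),0).round(4), "red",np.linalg.norm(W['rf']-W['rn']).round(4),"blue",np.linalg.norm(W['bf']-W['bn']).round(4))
    for a,b in(("rf","rn"),("bn","bf")):
        v=W[b]-W[a];print(a,b,np.degrees(np.arctan2(v[1],v[0])).round(2))
# rule: from crop (scale 8, off 385,230)
for nm,(x,y),z in(("point",(76,76),.008),("heel",(626,380),.008),("grip",(344,212),.059)):
    print(nm,ray(d,(x+.5)/8-.5+385,(y+.5)/8-.5+230,z).round(4))
print(yaw_y(),get_obs()["eef_pos"])
crop(e,335,275,385,385,7,"pics/r1.png")
E
```

```text
0.032 {'bf': [0.546, 0.3759], 'rf': [0.5026, 0.1973], 'rn': [0.368, 0.4204], 'bn': [0.325, 0.2413]} [0.4354 0.3087 0.032 ] red 0.2605 blue 0.2587
rf rn 121.1
bn bf 31.34
0.032 {'bf': [0.5484, 0.3751], 'rf': [0.5035, 0.1954], 'rn': [0.3683, 0.4187], 'bn': [0.3261, 0.2404]} [0.4366 0.3074 0.032 ] red 0.2611 blue 0.2599
rf rn 121.2
bn bf 31.22
0.034 {'bf': [0.5457, 0.3755], 'rf': [0.5024, 0.1972], 'rn': [0.3681, 0.4199], 'bn': [0.3251, 0.2411]} [0.4353 0.3084 0.034 ] red 0.2601 blue 0.2583
rf rn 121.1
bn bf 31.34
0.034 {'bf': [0.5473, 0.3727], 'rf': [0.5026, 0.1935], 'rn': [0.3676, 0.4162], 'bn': [0.3256, 0.2384]} [0.4358 0.3052 0.034 ] red 0.2604 blue 0.2593
rf rn 121.2
bn bf 31.22
point [ 0.5018 -0.0246  0.008 ]
heel [ 0.4016 -0.1994  0.008 ]
grip [ 0.4538 -0.1008  0.059 ]
67.89601899328014 [0.25397758 0.62542251 0.30390949]
```

View pics/r1.png

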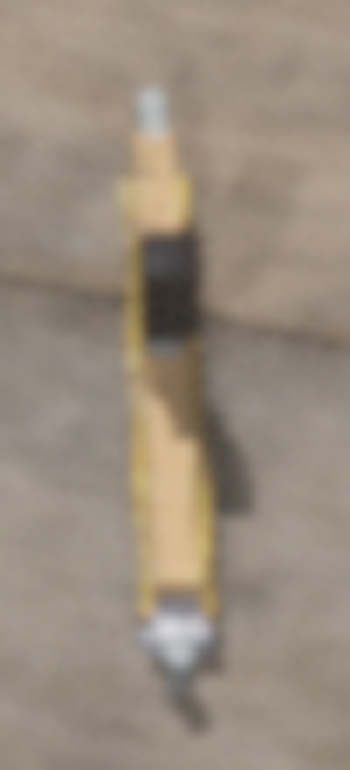

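Emit:
move_arm(
  gripper=[1,1,1,1,1],
  xyz=[
    [-3.5,-2.2,0],
    [-7,-4.4,0],
    [-10.5,-6.6,0],
    [-14,-8.8,0],
    [-17.5,-11,0],
  ],
  twist=[0.034,0.067,0.1,0.134,0.134],
)

```text
t: 2.02
eef_pos: [0.3756, 0.456, 0.3041]
tool_rot: [0.0, 0.258, 0.966, 0.0]
contact_force: [1.4, 1.1, -0.1]
gripper_width: 0.998
```

Emit:
move_arm(
  gripper=[1,1,1,1,1],
  xyz=[
    [-3.3,-2.4,0],
    [-6.6,-4.8,0],
    [-10,-7.1,0],
    [-13.3,-9.5,0],
    [-16.6,-11.9,0],
  ],
  twist=[0,0,0,0,0],
)

```text
t: 2.43
eef_pos: [0.4603, 0.27, 0.3042]
tool_rot: [0.0, 0.257, 0.966, 0.0]
contact_force: [0.6, -0.1, 0.2]
gripper_width: 1.0
```

Emit:
move_arm(
  gripper=[1,1,1,1,1],
  xyz=[
    [-2.2,-3.4,0],
    [-4.3,-6.7,0],
    [-6.5,-10.1,0],
    [-8.6,-13.5,0],
    [-10.8,-16.9,0],
  ],
  twist=[0,0,0,0,0],
)

```text
t: 2.85
eef_pos: [0.4692, 0.0697, 0.3042]
tool_rot: [0.0, 0.257, 0.966, 0.0]
contact_force: [2.2, 0.7, 0.1]
gripper_width: 1.003
```

Emit:
move_arm(
  gripper=[1,1,1,1,1],
  xyz=[
    [-1.8,-3.8,0],
    [-3.6,-7.6,0],
    [-5.4,-11.4,0],
    [-7.5,-15.8,0],
    [-7.5,-15.8,3],
  ],
  twist=[0,0,0,0,0],
)

```text
t: 3.27
eef_pos: [0.4578, -0.1104, 0.2784]
tool_rot: [0.006, 0.261, 0.965, 0.0]
contact_force: [1.3, -0.1, 0.5]
gripper_width: 0.997
```

Emit:
move_arm(
  gripper=[1,1,1,1,1],
  xyz=[
    [0,0,4],
    [0,0,8],
    [0,0,11],
    [0,0,11],
    [0,0,11],
  ],
  twist=[0,0,0,0,0],
)

```text
t: 3.68
eef_pos: [0.4554, -0.1029, 0.1634]
tool_rot: [-0.002, 0.257, 0.966, -0.001]
contact_force: [-1.2, -0.1, 1.1]
gripper_width: 1.0
```

```bash
python3 - <<'E'
from h import *
o=get_obs();print(o["eef_pos"],yaw_y(),o["q"].round(2))
d=read_camera("top");e=read_camera("scene")
crop(d,385,210,475,290,8,"pics/g0.png");crop(e,305,235,405,385,5,"pics/g1.png")
a=np.zeros((640,1240+0,3),np.uint8)
E
python3 -c "
import cv2,numpy as np
a=cv2.imread('pics/g0.png');b=cv2.imread('pics/g1.png')
b=cv2.resize(b,(300,450));a=cv2.resize(a,(500,444))
c=np.zeros((450,800,3),np.uint8);c[:444,:500]=a;c[:,500:]=b;cv2.imwrite('pics/g.png',c)"
```

```text
[ 0.45543896 -0.1029138   0.16340547] 60.19776752309627 [-0.24  0.36  0.39  2.18 -0.23  0.64  1.36]
```

View pics/g.png

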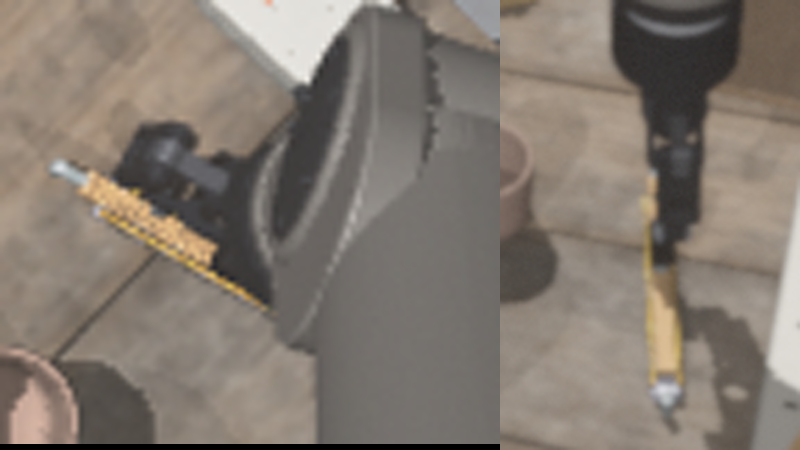

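The gripper stands in line above the grip. I'll go down and close gently.

Emit:
move_arm(
  gripper=[1,1,1,1,1],
  xyz=[
    [0,0,2.5],
    [0,0,4.5],
    [0,0,5.8],
    [0,0,6.2],
    [0,0,6.2],
  ],
  twist=[0,0,0,0,0],
)

```text
t: 4.2
eef_pos: [0.457, -0.1028, 0.1029]
tool_rot: [0.001, 0.257, 0.966, 0.0]
contact_force: [0.4, 0.5, 0.5]
gripper_width: 1.003
```

Emit:
move_arm(
  gripper=[0.6,0.45,0.35,0.28,0.25],
  xyz=[
    [0,0,0],
    [0,0,0],
    [0,0,0],
    [0,0,0],
    [0,0,0],
  ],
  twist=[0,0,0,0,0],
  squeeze=20,
)

```text
t: 4.62
eef_pos: [0.4564, -0.1028, 0.1024]
tool_rot: [0.0, 0.257, 0.966, 0.0]
contact_force: [-0.7, -0.3, 0.3]
gripper_width: 0.301
```

Emit:
move_arm(
  gripper=[0,0,0,0,0],
  xyz=[
    [0,0,0],
    [0,0,0],
    [0,0,0],
    [0,0,0],
    [0,0,0],
  ],
  twist=[0,0,0,0,0],
  squeeze=40,
)

```text
t: 5.03
eef_pos: [0.4563, -0.1029, 0.1023]
tool_rot: [0.0, 0.257, 0.966, 0.0]
contact_force: [-1.1, 0.8, 6.4]
gripper_width: 0.203
```

```bash
python3 - <<'E'
from h import *
o=get_obs();print(o["eef_pos"],yaw_y(),o["contact_force"],o["torque"],o["gripper_width"])
E
```

```text
[ 0.45632126 -0.10286771  0.10232239] 60.157341889965274 [-1.06531964  0.83584387  6.38996963] [ 0.10969091  0.24176799 -0.27515176] 0.2031458373829879
```

Emit:
move_arm(
  gripper=[0,0,0,0,0],
  xyz=[
    [0,-0.5,0],
    [0,-1,0],
    [0,-1.4,0],
    [0,-1.8,0],
    [0,-1.8,0],
  ],
  twist=[0,0,0,0,0],
)

```text
t: 5.45
eef_pos: [0.4476, -0.1184, 0.1023]
tool_rot: [0.0, 0.257, 0.966, 0.0]
contact_force: [0.1, 1.6, 6.6]
gripper_width: 0.209
```

Emit:
move_arm(
  gripper=[0,0,0,0,0],
  xyz=[
    [0,0,-1],
    [0,0,-3],
    [0,0,-6],
    [0,0,-10],
    [0,0,-14],
  ],
  twist=[0,0,0,0,0],
)

```text
t: 5.87
eef_pos: [0.4455, -0.1186, 0.2427]
tool_rot: [-0.002, 0.257, 0.966, -0.001]
contact_force: [1.7, 0.8, -3.5]
gripper_width: 0.201
```

```bash
python3 - <<'E'
from h import *
o=get_obs();print(o["eef_pos"],yaw_y(),o["contact_force"],o["torque"],o["gripper_width"])
d=read_camera("top");e=read_camera("scene")
crop(d,385,210,485,310,6,"pics/g0.png");crop(e,285,185,405,365,4,"pics/l1.png")
E
```

```text
[ 0.44549215 -0.1186393   0.24272199] 60.1738124021043 [ 1.67316339  0.7812431  -3.46073611] [ 0.07301914 -0.15918892  0.02916356] 0.20056195469790164
```

View pics/l1.png

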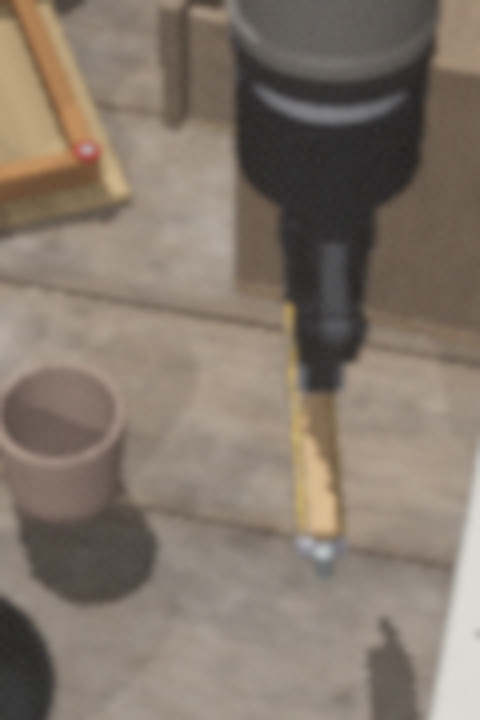

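Emit:
move_arm(
  gripper=[0,0,0,0,0],
  xyz=[
    [0.5,1,-3.5],
    [2.5,4.5,-5],
    [4.5,8,-7],
    [6.5,11.5,-9],
    [8.5,15.5,-9],
  ],
  twist=[0,-0.1,-0.2,-0.3,-0.4],
)

```text
t: 6.38
eef_pos: [0.4498, 0.0486, 0.3333]
tool_rot: [0.001, 0.059, 0.998, 0.0]
contact_force: [2.3, 0.0, -3.1]
gripper_width: 0.201
```

```bash
python3 - <<'E'
from h import *
o=get_obs();p=o["eef_pos"];print(p,yaw_y(),o["gripper_width"],o["contact_force"])
print(totool(np.array([.4438,.2945,.333])-p), np.radians(yaw_y()-121.15))
E
```

```text
[0.44975146 0.04860936 0.33332427] 83.29091467139564 0.20117141523174467 [ 2.32434845  0.01054652 -3.13541278]
[ 3.46389668 24.3511132   0.04504005] -0.6607656907776255
```

Emit:
move_arm(
  gripper=[0,0,0,0,0],
  xyz=[
    [0.5,4,0],
    [1.1,8,0],
    [1.7,12,0],
    [2.3,16,0],
    [2.8,20,0],
  ],
  twist=[-0.12,-0.24,-0.36,-0.48,-0.6],
)

```text
t: 6.8
eef_pos: [0.4446, 0.2512, 0.3299]
tool_rot: [-0.001, -0.241, 0.971, -0.001]
contact_force: [1.4, -0.7, -3.2]
gripper_width: 0.203
```

```bash
python3 - <<'E'
from h import *
o=get_obs();p=o["eef_pos"];print(p,yaw_y(),o["gripper_width"],o["contact_force"])
print(totool(np.array([.4438,.2945,.333])-p), np.radians(yaw_y()-121.15))
E
```

```text
[0.44462508 0.25115235 0.32992239] 117.84625905411043 0.20267253789575068 [ 1.36123523 -0.6970419  -3.15627039]
[-1.95094733  3.87119794 -0.31519317] -0.05766115713872486
```

Emit:
move_arm(
  gripper=[0,0,0,0,0],
  xyz=[
    [-1.9,3.5,0],
    [-1.9,3.9,3],
    [-1.9,3.9,7],
    [-1.9,3.9,11],
    [-1.9,3.9,15],
  ],
  twist=[-0.058,-0.058,-0.058,-0.058,-0.058],
)

```text
t: 7.22
eef_pos: [0.4438, 0.2927, 0.1787]
tool_rot: [-0.001, -0.266, 0.964, -0.001]
contact_force: [0.9, 0.6, -4.4]
gripper_width: 0.2
```

Emit:
move_arm(
  gripper=[0,0],
  xyz=[
    [0,0,0],
    [0,0,0],
  ],
  twist=[0,0],
)

```text
t: 7.38
eef_pos: [0.4431, 0.2917, 0.1789]
tool_rot: [-0.003, -0.266, 0.964, -0.002]
contact_force: [0.9, 0.3, -2.2]
gripper_width: 0.201
```

```bash
python3 - <<'E'
from h import *
o=get_obs();p=o["eef_pos"];print(p,yaw_y(),o["gripper_width"],o["contact_force"])
print(totool(np.array([.4438,.2945,.118])-p), np.radians(yaw_y()-121.15))
d=read_camera("top");e=read_camera("scene")
crop(d,195,200,335,330,4,"pics/a0.png");crop(e,195,90,335,260,4,"pics/a1.png")
E
cat > cat.py <<'E'
import cv2,numpy as np,sys
a,b=[cv2.imread(x) for x in sys.argv[1:3]]
a=cv2.resize(a,(400,int(a.shape[0]*400/a.shape[1])));b=cv2.resize(b,(400,int(b.shape[0]*400/b.shape[1])))
c=np.zeros((max(a.shape[0],b.shape[0]),800,3),np.uint8);c[:a.shape[0],:400]=a;c[:b.shape[0],400:]=b;cv2.imwrite(sys.argv[3],c[:600])
E
python3 cat.py pics/a0.png pics/a1.png pics/a.png
```

```text
[0.44313409 0.29174089 0.17889425] 120.8292865017859 0.20133722739245136 [ 0.91630248  0.28816049 -2.16303913]
[-0.24314178  0.2121634   6.08748925] -0.005597506499425073
```

View pics/a.png

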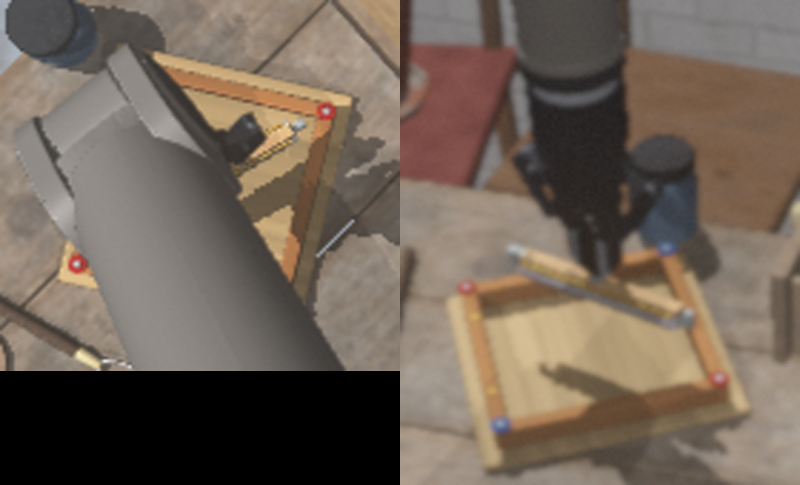

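Emit:
move_arm(
  gripper=[0,0,0,0,0],
  xyz=[
    [-0.2,0.2,1],
    [-0.2,0.2,3],
    [-0.2,0.2,5],
    [-0.2,0.2,6],
    [-0.2,0.2,6.1],
  ],
  twist=[-0.005,-0.005,-0.005,-0.005,-0.005],
)

```text
t: 7.9
eef_pos: [0.4452, 0.296, 0.1195]
tool_rot: [-0.001, -0.268, 0.963, -0.0]
contact_force: [-0.7, -0.3, -3.0]
gripper_width: 0.202
```

Emit:
move_arm(
  gripper=[0,0,0],
  xyz=[
    [0,0,0.3],
    [0,0,0.6],
    [0,0,0.7],
  ],
  twist=[0,0,0],
)

```text
t: 8.15
eef_pos: [0.4461, 0.2964, 0.1139]
tool_rot: [0.001, -0.268, 0.963, 0.0]
contact_force: [-0.2, -0.8, -3.4]
gripper_width: 0.205
```

```bash
python3 - <<'E'
from h import *
o=get_obs();p=o["eef_pos"];print(p,yaw_y(),o["gripper_width"],o["contact_force"],o["torque"])
E
```

```text
[0.44605829 0.29644514 0.11388991] 121.1196964378877 0.20462242416818976 [-0.2041917  -0.82730418 -3.37363373] [-0.00210762 -0.00787107  0.01189797]
```

Emit:
move_arm(
  gripper=[0,0,0,0],
  xyz=[
    [0.25,0,0.1],
    [0.25,0,0.2],
    [0.25,0,0.3],
    [0.25,0,0.3],
  ],
  twist=[0,0,0,0],
)

```text
t: 8.48
eef_pos: [0.4434, 0.2948, 0.1105]
tool_rot: [0.0, -0.268, 0.963, 0.0]
contact_force: [-0.2, 0.0, -2.7]
gripper_width: 0.206
```

Emit:
move_arm(
  gripper=[0,0],
  xyz=[
    [0,0,0.1],
    [0,0,0.1],
  ],
  twist=[0,0],
)

```text
t: 8.65
eef_pos: [0.4435, 0.2948, 0.1103]
tool_rot: [0.0, -0.268, 0.963, 0.0]
contact_force: [-4.2, -2.2, 10.5]
gripper_width: 0.202
```

```bash
cat > st.py <<'E'
from h import *
import sys
o=get_obs();p=o["eef_pos"];y=np.radians(yaw_y())
u=np.array([np.cos(y),np.sin(y)]);n=np.array([-u[1],u[0]])
c=np.array([.4357,.3080]);f=o["contact_force"]
print("t",o["t"],p.round(4),"yaw",yaw_y().round(2),"w",round(o["gripper_width"],3),"along",((p[:2]-c)@u*1000).round(2),"lat",((p[:2]-c)@n*1000).round(2),"F along/lat/z",(f[:2]@u).round(2),(f[:2]@n).round(2),f[2].round(2))
E
python3 st.py
```

```text
t 8.65 [0.4435 0.2948 0.1103] yaw 121.11 w 0.202 along -15.32 lat 0.12 F along/lat/z 0.3 4.78 10.52
```

Emit:
move_arm(
  gripper=[0,0.26,0.26,0.26,0.26],
  xyz=[
    [0,0,-0.1],
    [0,0,-0.1],
    [0,0,-0.1],
    [0,0,-0.1],
    [0,0,-0.1],
  ],
  twist=[0,0,0,0,0],
  squeeze=20,
)

```text
t: 9.07
eef_pos: [0.4436, 0.2949, 0.1102]
tool_rot: [0.0, -0.268, 0.963, 0.0]
contact_force: [-0.3, -0.3, 0.1]
gripper_width: 0.261
```

```bash
python3 st.py; python3 - <<'E'
from h import *
d=read_camera("top");e=read_camera("scene")
crop(d,195,200,335,330,4,"pics/b0.png");crop(e,195,130,335,260,4,"pics/b1.png")
E
python3 cat.py pics/b0.png pics/b1.png pics/b.png
```

```text
t 9.0667 [0.4436 0.2949 0.1102] yaw 121.12 w 0.261 along -15.29 lat 0.04 F along/lat/z -0.1 0.37 0.06
```

View pics/b.png

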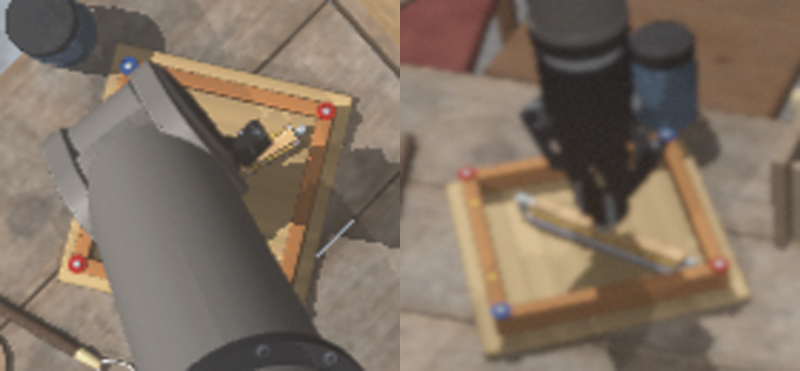

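Emit:
move_arm(
  gripper=[0.26,0.26,0.26,0.26],
  xyz=[
    [0,-0.3,0],
    [0,-0.6,0],
    [0,-0.9,0],
    [0,-0.9,0],
  ],
  twist=[0,0,0,0],
)

```text
t: 9.5
eef_pos: [0.4483, 0.2866, 0.1102]
tool_rot: [0.0, -0.268, 0.963, -0.0]
contact_force: [-0.6, 1.4, -0.7]
gripper_width: 0.257
```

```bash
python3 st.py
```

```text
t 9.5 [0.4483 0.2866 0.1102] yaw 121.09 w 0.257 along -24.85 lat 0.28 F along/lat/z 1.52 -0.25 -0.66
```

Emit:
move_arm(
  gripper=[0.26,0.26],
  xyz=[
    [0,-0.1,0],
    [0,-0.15,0],
  ],
  twist=[0,0],
)

```text
t: 9.67
eef_pos: [0.4488, 0.2858, 0.1102]
tool_rot: [-0.0, -0.268, 0.963, 0.0]
contact_force: [-1.6, 1.9, -0.9]
gripper_width: 0.259
```

Emit:
move_arm(
  gripper=[0.26,0.26],
  xyz=[
    [0,-0.05,0],
    [0,-0.1,0],
  ],
  twist=[0,0],
)

```text
t: 9.83
eef_pos: [0.4492, 0.285, 0.1102]
tool_rot: [-0.0, -0.268, 0.963, 0.0]
contact_force: [-0.7, 2.8, -1.1]
gripper_width: 0.263
```

```bash
python3 st.py
```

```text
t 9.8333 [0.4492 0.285  0.1102] yaw 121.14 w 0.263 along -26.64 lat 0.3 F along/lat/z 2.73 -0.87 -1.14
```

Emit:
move_arm(
  gripper=[0.26,0.26],
  xyz=[
    [0,-0.05,0],
    [0,-0.1,0],
  ],
  twist=[0,0],
)

```text
t: 10.0
eef_pos: [0.4498, 0.2841, 0.1102]
tool_rot: [-0.0, -0.268, 0.963, 0.0]
contact_force: [-1.4, 3.0, -0.4]
gripper_width: 0.259
```

Emit:
move_arm(
  gripper=[0.26,0.26],
  xyz=[
    [0,-0.05,0],
    [0,-0.05,0],
  ],
  twist=[0,0],
)

```text
t: 10.17
eef_pos: [0.4501, 0.2835, 0.1102]
tool_rot: [-0.0, -0.268, 0.963, -0.0]
contact_force: [-1.4, 1.9, -1.8]
gripper_width: 0.264
```

```bash
python3 st.py
```

```text
t 10.1667 [0.4501 0.2835 0.1102] yaw 121.11 w 0.264 along -28.45 lat 0.31 F along/lat/z 2.38 0.17 -1.77
```

Emit:
move_arm(
  gripper=[0.26,0.26],
  xyz=[
    [0,-0.05,0],
    [0,-0.05,0],
  ],
  twist=[0,0],
)

```text
t: 10.33
eef_pos: [0.4503, 0.2833, 0.1102]
tool_rot: [-0.0, -0.268, 0.963, 0.0]
contact_force: [-1.3, 2.0, 0.2]
gripper_width: 0.261
```

Emit:
move_arm(
  gripper=[0.26,0.26],
  xyz=[
    [0,-0.05,0],
    [0,-0.05,0],
  ],
  twist=[0,0],
)

```text
t: 10.5
eef_pos: [0.4504, 0.2832, 0.1102]
tool_rot: [-0.0, -0.268, 0.963, 0.0]
contact_force: [-2.4, 4.0, -1.6]
gripper_width: 0.261
```

```bash
python3 st.py;python3 - <<'E'
from h import *
d=read_camera("top")
crop(d,270,220,325,265,14,"pics/c0.png")
E
```

```text
t 10.5 [0.4504 0.2832 0.1102] yaw 121.15 w 0.261 along -28.84 lat 0.3 F along/lat/z 4.62 -0.02 -1.56
```

View pics/c0.png

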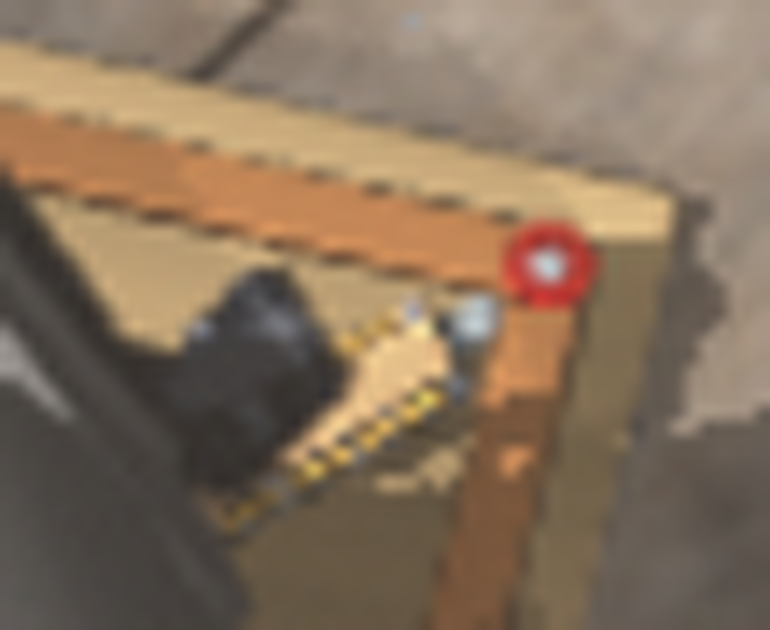

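Emit:
move_arm(
  gripper=[0.26,0.26],
  xyz=[
    [0,-0.02,0],
    [0,-0.02,0],
  ],
  twist=[0,0],
)

```text
t: 10.72
eef_pos: [0.4504, 0.2831, 0.1102]
tool_rot: [-0.0, -0.269, 0.963, 0.0]
contact_force: [-3.2, 4.5, -0.5]
gripper_width: 0.26
```

```bash
python3 st.py
```

```text
t 10.7167 [0.4504 0.2831 0.1102] yaw 121.15 w 0.26 along -28.93 lat 0.27 F along/lat/z 5.51 0.42 -0.5
```

Emit:
move_arm(
  gripper=[0.26,0.26,0.26,0.26,0.26],
  xyz=[
    [0,0.5,0],
    [0,1,0],
    [0,1.5,0],
    [0,2,0],
    [0,2.5,0],
  ],
  twist=[0,0,0,0,0],
)

```text
t: 11.13
eef_pos: [0.4377, 0.3041, 0.1102]
tool_rot: [0.0, -0.268, 0.963, -0.0]
contact_force: [-0.1, -1.4, 1.2]
gripper_width: 0.26
```

Emit:
move_arm(
  gripper=[0.26,0.26,0.26,0.26,0.26],
  xyz=[
    [0,0.6,0],
    [0,1.2,0],
    [0,1.8,0],
    [0,2.4,0],
    [0,2.5,0],
  ],
  twist=[0,0,0,0,0],
)

```text
t: 11.55
eef_pos: [0.424, 0.3268, 0.1102]
tool_rot: [-0.0, -0.269, 0.963, 0.0]
contact_force: [-0.5, -0.9, 0.2]
gripper_width: 0.257
```

```bash
python3 st.py;python3 - <<'E'
from h import *
d=read_camera("top");e=read_camera("scene")
crop(d,195,200,335,330,4,"pics/d0.png");crop(e,195,130,335,260,4,"pics/d1.png")
E
python3 cat.py pics/d0.png pics/d1.png pics/d.png
```

```text
t 11.55 [0.424  0.3268 0.1102] yaw 121.22 w 0.257 along 22.19 lat 0.27 F along/lat/z -0.5 0.89 0.16
```

View pics/d.png

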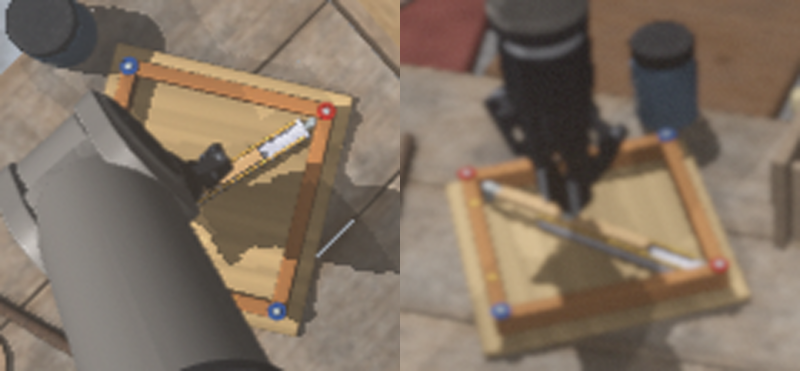

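Emit:
move_arm(
  gripper=[0.26,0.26,0.26],
  xyz=[
    [0,0.15,0],
    [0,0.3,0],
    [0,0.35,0],
  ],
  twist=[0,0,0],
)

```text
t: 11.9
eef_pos: [0.4232, 0.3283, 0.1102]
tool_rot: [0.0, -0.268, 0.963, -0.0]
contact_force: [0.4, -0.3, -1.2]
gripper_width: 0.26
```

Emit:
move_arm(
  gripper=[0.26,0.26],
  xyz=[
    [0,0.05,0],
    [0,0.1,0],
  ],
  twist=[0,0],
)

```text
t: 12.07
eef_pos: [0.4227, 0.3291, 0.1102]
tool_rot: [0.0, -0.268, 0.963, -0.0]
contact_force: [0.3, 0.2, -0.2]
gripper_width: 0.264
```

```bash
python3 st.py
```

```text
t 12.0667 [0.4227 0.3291 0.1102] yaw 121.1 w 0.264 along 24.76 lat 0.25 F along/lat/z 0.03 -0.4 -0.21
```

Emit:
move_arm(
  gripper=[0.26,0.26],
  xyz=[
    [0,0.05,0],
    [0,0.1,0],
  ],
  twist=[0,0],
)

```text
t: 12.23
eef_pos: [0.4221, 0.33, 0.1102]
tool_rot: [0.0, -0.268, 0.963, -0.0]
contact_force: [0.6, -0.2, -0.1]
gripper_width: 0.259
```

Emit:
move_arm(
  gripper=[0.26,0.26],
  xyz=[
    [0,0.05,0],
    [0,0.05,0],
  ],
  twist=[0,0],
)

```text
t: 12.4
eef_pos: [0.4217, 0.3306, 0.1102]
tool_rot: [0.0, -0.268, 0.963, 0.0]
contact_force: [-0.8, -0.9, -1.0]
gripper_width: 0.257
```

```bash
python3 st.py
```

```text
t 12.4 [0.4217 0.3306 0.1102] yaw 121.13 w 0.257 along 26.59 lat 0.28 F along/lat/z -0.33 1.18 -0.95
```

Emit:
move_arm(
  gripper=[0.26,0.26],
  xyz=[
    [0,0.05,0],
    [0,0.05,0],
  ],
  twist=[0,0],
)

```text
t: 12.57
eef_pos: [0.4215, 0.331, 0.1102]
tool_rot: [0.0, -0.268, 0.963, 0.0]
contact_force: [-0.3, 0.4, 0.2]
gripper_width: 0.257
```

```bash
python3 st.py
```

```text
t 12.5667 [0.4215 0.331  0.1102] yaw 121.12 w 0.257 along 27.07 lat 0.27 F along/lat/z 0.47 0.02 0.17
```

Emit:
move_arm(
  gripper=[0.26,0.26],
  xyz=[
    [0,0.05,0],
    [0,0.05,0],
  ],
  twist=[0,0],
)

```text
t: 12.73
eef_pos: [0.4212, 0.3315, 0.1102]
tool_rot: [0.0, -0.268, 0.963, 0.0]
contact_force: [0.4, -0.2, 0.3]
gripper_width: 0.261
```

Emit:
move_arm(
  gripper=[0.26,0.26],
  xyz=[
    [0,0.05,0],
    [0,0.05,0],
  ],
  twist=[0,0],
)

```text
t: 12.9
eef_pos: [0.4209, 0.3319, 0.1102]
tool_rot: [-0.0, -0.268, 0.963, 0.0]
contact_force: [0.5, 0.9, -0.1]
gripper_width: 0.258
```

```bash
python3 st.py
```

```text
t 12.9 [0.4209 0.3319 0.1102] yaw 121.12 w 0.258 along 28.08 lat 0.28 F along/lat/z 0.48 -0.87 -0.07
```

Emit:
move_arm(
  gripper=[0.26,0.26],
  xyz=[
    [0,0.05,0],
    [0,0.05,0],
  ],
  twist=[0,0],
)

```text
t: 13.07
eef_pos: [0.4209, 0.332, 0.1102]
tool_rot: [0.0, -0.268, 0.963, -0.0]
contact_force: [0.4, -1.1, -0.4]
gripper_width: 0.256
```

```bash
python3 st.py
```

```text
t 13.0667 [0.4209 0.332  0.1102] yaw 121.11 w 0.256 along 28.2 lat 0.29 F along/lat/z -1.11 0.21 -0.38
```

Emit:
move_arm(
  gripper=[0.26,0.26],
  xyz=[
    [0,0.03,0],
    [0,0.03,0],
  ],
  twist=[0,0],
)

```text
t: 13.23
eef_pos: [0.4208, 0.3321, 0.1102]
tool_rot: [0.0, -0.268, 0.963, -0.0]
contact_force: [1.9, -2.3, 0.8]
gripper_width: 0.257
```

```bash
python3 st.py
```

```text
t 13.2333 [0.4208 0.3321 0.1102] yaw 121.1 w 0.257 along 28.29 lat 0.29 F along/lat/z -2.93 -0.43 0.8
```

Emit:
move_arm(
  gripper=[0.26,0.26],
  xyz=[
    [0,0,0],
    [0,0,0],
  ],
  twist=[0,0],
)

```text
t: 13.4
eef_pos: [0.4208, 0.3321, 0.1102]
tool_rot: [0.0, -0.268, 0.963, -0.0]
contact_force: [2.3, -2.8, 1.5]
gripper_width: 0.257
```

```bash
python3 st.py
```

```text
t 13.4 [0.4208 0.3321 0.1102] yaw 121.1 w 0.257 along 28.32 lat 0.29 F along/lat/z -3.56 -0.53 1.46
```

Emit:
move_arm(
  gripper=[0.26,0.26,0.26,0.26],
  xyz=[
    [0,-0.1,0],
    [0,-0.24,0],
    [0,-0.24,0],
    [0,-0.24,0],
  ],
  twist=[0,0,0,0],
)

```text
t: 13.73
eef_pos: [0.4216, 0.3308, 0.1102]
tool_rot: [-0.0, -0.268, 0.963, 0.0]
contact_force: [0.2, -0.4, 0.5]
gripper_width: 0.259
```

```bash
python3 st.py;python3 - <<'E'
from h import *
d=read_camera("top");e=read_camera("scene")
crop(d,270,220,325,265,7,"pics/e0.png");crop(e,205,170,325,260,4,"pics/e1.png")
E
python3 cat.py pics/e0.png pics/e1.png pics/e.png
```

```text
t 13.7333 [0.4216 0.3308 0.1102] yaw 121.14 w 0.259 along 26.83 lat 0.31 F along/lat/z -0.42 0.05 0.53
```

View pics/e.png

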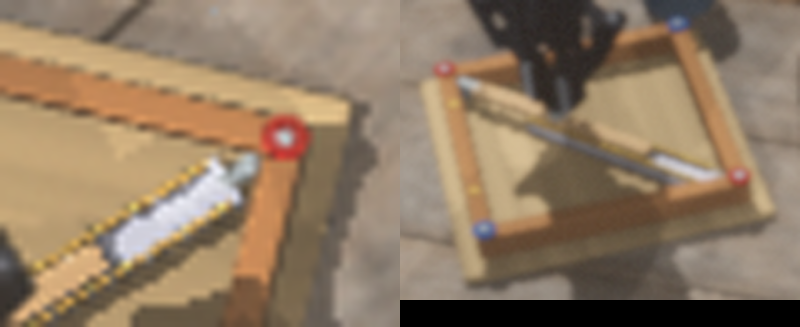

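Emit:
move_arm(
  gripper=[0.26,0.26,0.26,0.26,0.26],
  xyz=[
    [0,-0.7,0],
    [0,-1.4,0],
    [0,-2.1,0],
    [0,-2.8,0],
    [0,-3.4,0],
  ],
  twist=[0,0,0,0,0],
)

```text
t: 14.25
eef_pos: [0.4401, 0.3002, 0.1102]
tool_rot: [0.0, -0.268, 0.963, -0.0]
contact_force: [-0.6, 1.3, -0.4]
gripper_width: 0.263
```

Emit:
move_arm(
  gripper=[0.26,0.26,0.26,0.26,0.26],
  xyz=[
    [0,-0.6,0],
    [0,-1.2,0],
    [0,-1.6,0],
    [0,-1.85,0],
    [0,-1.85,0],
  ],
  twist=[0,0,0,0,0],
)

```text
t: 14.67
eef_pos: [0.4493, 0.2848, 0.1102]
tool_rot: [-0.0, -0.268, 0.963, -0.0]
contact_force: [0.1, 0.2, 0.6]
gripper_width: 0.258
```

```bash
python3 st.py
```

```text
t 14.6667 [0.4493 0.2848 0.1102] yaw 121.07 w 0.258 along -26.93 lat 0.3 F along/lat/z 0.1 -0.21 0.63
```

Emit:
move_arm(
  gripper=[0.26,0,0,0,0],
  xyz=[
    [0,0.24,0],
    [0,0.24,0],
    [0,0.24,0],
    [0,0.24,0],
    [0,0.24,0],
  ],
  twist=[0,0,0,0,0],
  squeeze=40,
)

```text
t: 15.08
eef_pos: [0.4474, 0.2879, 0.1102]
tool_rot: [-0.0, -0.269, 0.963, 0.0]
contact_force: [-0.9, -0.3, 2.8]
gripper_width: 0.201
```

Emit:
move_arm(
  gripper=[0,0,0,0,0],
  xyz=[
    [0,0,0],
    [0,0,-0.3],
    [0,0,-1],
    [0,0,-2.5],
    [0,0,-4],
  ],
  twist=[0,0,0,0,0],
)

```text
t: 15.5
eef_pos: [0.4472, 0.287, 0.1502]
tool_rot: [-0.001, -0.268, 0.963, -0.001]
contact_force: [0.8, 0.0, -3.0]
gripper_width: 0.201
```

```bash
python3 st.py
```

```text
t 15.5 [0.4472 0.287  0.1502] yaw 121.12 w 0.201 along -23.93 lat 1.04 F along/lat/z -0.38 -0.69 -2.98
```

Emit:
move_arm(
  gripper=[0,0,0,0,0],
  xyz=[
    [0.2,0.4,-2],
    [0.5,0.9,-2],
    [0.8,1.4,-2],
    [1.1,1.9,-2],
    [1.4,2.4,-2],
  ],
  twist=[0.08,0.2,0.32,0.44,0.56],
)

```text
t: 15.92
eef_pos: [0.4229, 0.3006, 0.1705]
tool_rot: [-0.0, 0.012, 1.0, -0.0]
contact_force: [-0.1, 0.9, -3.1]
gripper_width: 0.199
```

Emit:
move_arm(
  gripper=[0,0,0,0,0],
  xyz=[
    [0,0,0],
    [0,0,0],
    [0,0,0],
    [0,0,0],
    [0,0,0],
  ],
  twist=[0.12,0.24,0.36,0.48,0.6],
)

```text
t: 16.33
eef_pos: [0.423, 0.3006, 0.1703]
tool_rot: [-0.0, 0.306, 0.952, -0.0]
contact_force: [-0.1, 0.5, -4.1]
gripper_width: 0.204
```

Emit:
move_arm(
  gripper=[0,0,0,0,0],
  xyz=[
    [0,0,0],
    [0,0,0],
    [0,0,0],
    [0,0,0],
    [0,0,0],
  ],
  twist=[0.12,0.24,0.36,0.4,0.4],
)

```text
t: 16.75
eef_pos: [0.423, 0.3007, 0.1702]
tool_rot: [-0.0, 0.487, 0.873, -0.0]
contact_force: [0.1, -0.0, -4.2]
gripper_width: 0.206
```

```bash
python3 st.py; python3 - <<'E'
from h import *
o=get_obs();p=o["eef_pos"]
print(totool(np.array([.4229,.3002,.118])-p), np.radians(yaw_y()-31.28))
E
```

```text
t 16.75 [0.423  0.3007 0.1702] yaw 31.67 w 0.206 along -14.65 lat 0.51 F along/lat/z 0.1 -0.09 -4.22
[-0.04239679 -0.03006781  5.22293588] 0.006853920840006439
```

Emit:
move_arm(
  gripper=[0,0,0,0,0],
  xyz=[
    [-0.04,0,1.5],
    [-0.04,0,3.5],
    [-0.04,0,5],
    [-0.04,0,5.3],
    [-0.04,0,5.6],
  ],
  twist=[0.007,0.007,0.007,0.007,0.007],
)

```text
t: 17.17
eef_pos: [0.4233, 0.3001, 0.1138]
tool_rot: [-0.0, 0.489, 0.872, -0.001]
contact_force: [0.5, 0.7, -3.7]
gripper_width: 0.201
```

Emit:
move_arm(
  gripper=[0,0,0,0],
  xyz=[
    [0,0,0.1],
    [0,0,0.2],
    [0,0,0.3],
    [0,0,0.35],
  ],
  twist=[0,0,0,0],
)

```text
t: 17.5
eef_pos: [0.4238, 0.3008, 0.1112]
tool_rot: [0.0, 0.49, 0.872, 0.001]
contact_force: [0.2, -0.3, -4.0]
gripper_width: 0.206
```

```bash
python3 st.py;python3 - <<'E'
from h import *
d=read_camera("top");e=read_camera("scene")
crop(d,195,200,335,330,4,"pics/i0.png");crop(e,195,130,335,260,4,"pics/i1.png")
E
python3 cat.py pics/i0.png pics/i1.png pics/i.png
```

```text
t 17.5 [0.4238 0.3008 0.1112] yaw 31.35 w 0.206 along -13.88 lat 0.02 F along/lat/z 0.01 -0.38 -3.96
```

View pics/i.png

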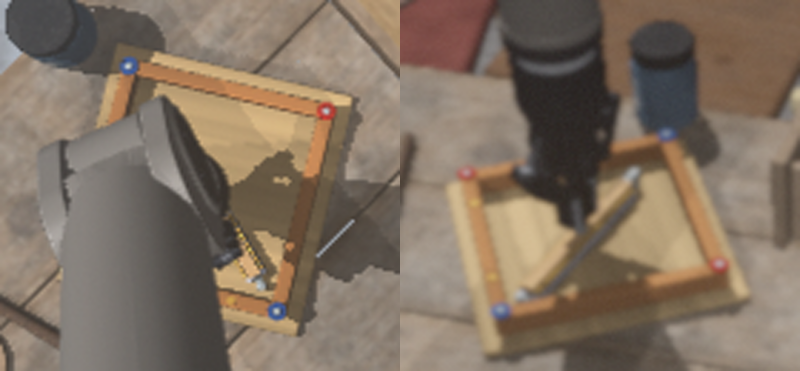

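Emit:
move_arm(
  gripper=[0,0,0],
  xyz=[
    [0,0,0.05],
    [0,0,0.1],
    [0,0,0.1],
  ],
  twist=[0,0,0],
)

```text
t: 17.85
eef_pos: [0.424, 0.3009, 0.1102]
tool_rot: [0.0, 0.49, 0.872, 0.001]
contact_force: [0.3, 0.1, 2.9]
gripper_width: 0.201
```

```bash
python3 st.py
```

```text
t 17.85 [0.424  0.3009 0.1102] yaw 31.34 w 0.201 along -13.66 lat 0.01 F along/lat/z 0.33 -0.1 2.9
```

Emit:
move_arm(
  gripper=[0.26,0.26,0.26,0.26],
  xyz=[
    [0,0,0],
    [0,0,0],
    [0,0,0],
    [0,0,0],
  ],
  twist=[0,0,0,0],
  squeeze=20,
)

```text
t: 18.18
eef_pos: [0.4236, 0.3006, 0.1097]
tool_rot: [-0.0, 0.49, 0.872, 0.0]
contact_force: [-0.7, -0.8, -0.0]
gripper_width: 0.259
```

Emit:
move_arm(
  gripper=[0.26,0.26,0.26,0.26,0.26],
  xyz=[
    [0,-0.3,0],
    [0,-0.6,0],
    [0,-0.9,0],
    [0,-1.05,0],
    [0,-1.05,0],
  ],
  twist=[0,0,0,0,0],
)

```text
t: 18.6
eef_pos: [0.4144, 0.295, 0.1098]
tool_rot: [0.0, 0.49, 0.872, 0.0]
contact_force: [0.8, 1.0, 1.1]
gripper_width: 0.262
```

```bash
python3 st.py
```

```text
t 18.6 [0.4144 0.295  0.1098] yaw 31.34 w 0.262 along -24.94 lat -0.06 F along/lat/z 1.19 0.43 1.15
```

Emit:
move_arm(
  gripper=[0.26,0.26],
  xyz=[
    [0,-0.05,0],
    [0,-0.1,0],
  ],
  twist=[0,0],
)

```text
t: 18.77
eef_pos: [0.4141, 0.2948, 0.1098]
tool_rot: [0.0, 0.49, 0.872, 0.0]
contact_force: [2.8, 2.4, 0.1]
gripper_width: 0.264
```

Emit:
move_arm(
  gripper=[0.26,0.26],
  xyz=[
    [0,-0.05,0],
    [0,-0.05,0],
  ],
  twist=[0,0],
)

```text
t: 18.93
eef_pos: [0.4135, 0.2945, 0.1098]
tool_rot: [0.0, 0.49, 0.872, 0.0]
contact_force: [3.2, -0.5, -0.4]
gripper_width: 0.262
```

```bash
python3 st.py
```

```text
t 18.9333 [0.4135 0.2945 0.1098] yaw 31.34 w 0.262 along -25.96 lat -0.04 F along/lat/z 2.51 -2.06 -0.44
```

Emit:
move_arm(
  gripper=[0.26,0.26],
  xyz=[
    [0,-0.05,0],
    [0,-0.05,0],
  ],
  twist=[0,0],
)

```text
t: 19.1
eef_pos: [0.4132, 0.2942, 0.1098]
tool_rot: [0.0, 0.49, 0.872, 0.0]
contact_force: [2.8, 1.8, -0.1]
gripper_width: 0.258
```

```bash
python3 st.py
```

```text
t 19.1 [0.4132 0.2942 0.1098] yaw 31.34 w 0.258 along -26.43 lat -0.05 F along/lat/z 3.34 0.13 -0.15
```

Emit:
move_arm(
  gripper=[0.26,0.26],
  xyz=[
    [0,-0.05,0],
    [0,-0.05,0],
  ],
  twist=[0,0],
)

```text
t: 19.27
eef_pos: [0.4127, 0.2939, 0.1098]
tool_rot: [0.0, 0.49, 0.872, 0.0]
contact_force: [2.7, 3.1, 0.3]
gripper_width: 0.256
```

```bash
python3 st.py
```

```text
t 19.2667 [0.4127 0.2939 0.1098] yaw 31.34 w 0.256 along -26.99 lat -0.02 F along/lat/z 3.93 1.25 0.28
```

Emit:
move_arm(
  gripper=[0.26,0.26],
  xyz=[
    [0,-0.05,0],
    [0,-0.05,0],
  ],
  twist=[0,0],
)

```text
t: 19.43
eef_pos: [0.4122, 0.2936, 0.1098]
tool_rot: [0.0, 0.49, 0.872, 0.0]
contact_force: [3.1, 1.6, 1.1]
gripper_width: 0.262
```

```bash
python3 st.py
```

```text
t 19.4333 [0.4122 0.2936 0.1098] yaw 31.34 w 0.262 along -27.56 lat -0.04 F along/lat/z 3.47 -0.2 1.1
```

Emit:
move_arm(
  gripper=[0.26,0.26],
  xyz=[
    [0,-0.05,0],
    [0,-0.05,0],
  ],
  twist=[0,0],
)

```text
t: 19.6
eef_pos: [0.4119, 0.2934, 0.1098]
tool_rot: [0.0, 0.49, 0.872, 0.0]
contact_force: [4.2, 2.5, 1.2]
gripper_width: 0.258
```

```bash
python3 st.py
```

```text
t 19.6 [0.4119 0.2934 0.1098] yaw 31.34 w 0.258 along -27.93 lat -0.05 F along/lat/z 4.85 -0.03 1.22
```

Emit:
move_arm(
  gripper=[0.26,0.26],
  xyz=[
    [0,-0.03,0],
    [0,-0.03,0],
  ],
  twist=[0,0],
)

```text
t: 19.77
eef_pos: [0.4118, 0.2934, 0.1098]
tool_rot: [0.0, 0.49, 0.872, 0.001]
contact_force: [5.3, 2.7, 0.8]
gripper_width: 0.26
```

```bash
python3 st.py;python3 - <<'E'
from h import *
d=read_camera("top")
crop(d,265,275,320,320,10,"pics/j0.png")
E
```

```text
t 19.7667 [0.4118 0.2934 0.1098] yaw 31.35 w 0.26 along -28.04 lat 0.0 F along/lat/z 5.92 -0.4 0.76
```

View pics/j0.png

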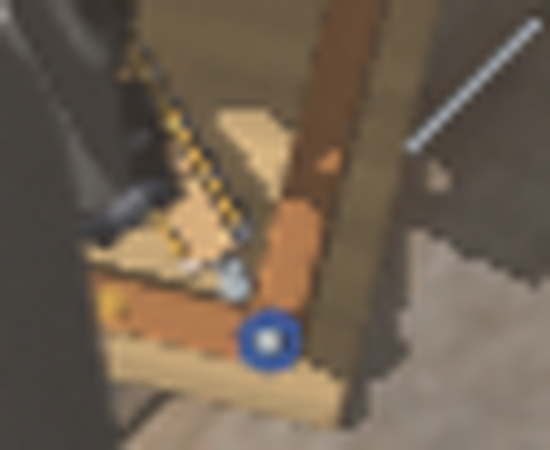

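Emit:
move_arm(
  gripper=[0.26,0.26,0.26,0.26,0.26],
  xyz=[
    [0,0.5,0],
    [0,1,0],
    [0,1.5,0],
    [0,2,0],
    [0,2.5,0],
  ],
  twist=[0,0,0,0,0],
)

```text
t: 20.23
eef_pos: [0.4326, 0.306, 0.1093]
tool_rot: [-0.0, 0.49, 0.872, -0.001]
contact_force: [-0.1, 0.1, -0.8]
gripper_width: 0.261
```

Emit:
move_arm(
  gripper=[0.26,0.26,0.26,0.26,0.26],
  xyz=[
    [0,0.6,0],
    [0,1.2,0],
    [0,1.8,0],
    [0,2.3,0],
    [0,2.5,0],
  ],
  twist=[0,0,0,0,0],
)

```text
t: 20.65
eef_pos: [0.4549, 0.3196, 0.1098]
tool_rot: [0.0, 0.49, 0.872, 0.0]
contact_force: [-0.3, -0.4, 1.0]
gripper_width: 0.262
```

Emit:
move_arm(
  gripper=[0.26,0.26,0.26],
  xyz=[
    [0,0.1,0],
    [0,0.2,0],
    [0,0.2,0],
  ],
  twist=[0,0,0],
)

```text
t: 20.9
eef_pos: [0.4558, 0.3202, 0.1097]
tool_rot: [0.0, 0.49, 0.872, 0.0]
contact_force: [0.8, 0.5, 0.2]
gripper_width: 0.262
```

```bash
python3 st.py;python3 - <<'E'
from h import *
d=read_camera("top");e=read_camera("scene")
crop(d,195,200,335,330,4,"pics/k0.png");crop(e,195,130,335,260,4,"pics/k1.png")
E
python3 cat.py pics/k0.png pics/k1.png pics/k.png
```

```text
t 20.9 [0.4558 0.3202 0.1097] yaw 31.34 w 0.262 along 23.49 lat -0.08 F along/lat/z 0.92 0.02 0.24
```

View pics/k.png

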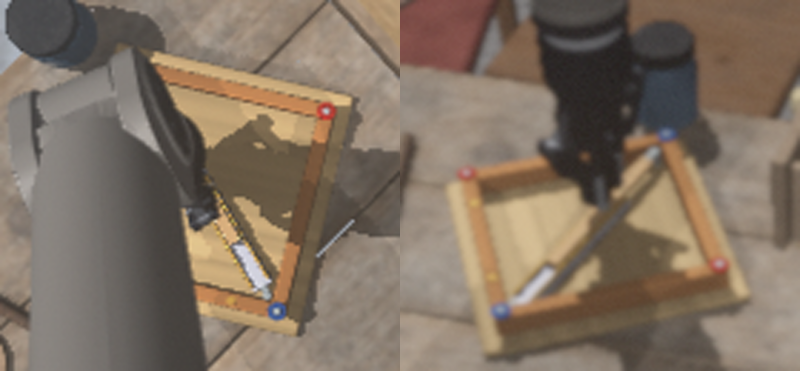

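Heel still home, point near blue_far. I'll go on in small steps.

Emit:
move_arm(
  gripper=[0.26,0.26],
  xyz=[
    [0,0.05,0],
    [0,0.1,0],
  ],
  twist=[0,0],
)

```text
t: 21.17
eef_pos: [0.4564, 0.3206, 0.1097]
tool_rot: [-0.0, 0.49, 0.872, -0.0]
contact_force: [0.0, -0.3, 0.6]
gripper_width: 0.263
```

Emit:
move_arm(
  gripper=[0.26,0.26],
  xyz=[
    [0,0.05,0],
    [0,0.05,0],
  ],
  twist=[0,0],
)

```text
t: 21.33
eef_pos: [0.4568, 0.3208, 0.1097]
tool_rot: [-0.0, 0.49, 0.872, -0.0]
contact_force: [-0.8, 0.1, 0.5]
gripper_width: 0.262
```

```bash
python3 st.py
```

```text
t 21.3333 [0.4568 0.3208 0.1097] yaw 31.34 w 0.262 along 24.69 lat -0.07 F along/lat/z -0.7 0.48 0.5
```

Emit:
move_arm(
  gripper=[0.26,0.26],
  xyz=[
    [0,0.05,0],
    [0,0.05,0],
  ],
  twist=[0,0],
)

```text
t: 21.5
eef_pos: [0.4569, 0.3209, 0.1095]
tool_rot: [-0.0, 0.49, 0.872, -0.001]
contact_force: [-2.1, -1.3, 2.0]
gripper_width: 0.26
```

```bash
python3 st.py
```

```text
t 21.5 [0.4569 0.3209 0.1095] yaw 31.34 w 0.26 along 24.83 lat -0.06 F along/lat/z -2.43 -0.03 1.98
```

Emit:
move_arm(
  gripper=[0.26,0.26],
  xyz=[
    [0,0.05,0],
    [0,0.05,0],
  ],
  twist=[0,0],
)

```text
t: 21.67
eef_pos: [0.4571, 0.3209, 0.1095]
tool_rot: [-0.001, 0.49, 0.872, -0.001]
contact_force: [-4.8, -2.4, 3.2]
gripper_width: 0.261
```

```bash
python3 st.py
```

```text
t 21.6667 [0.4571 0.3209 0.1095] yaw 31.34 w 0.261 along 24.97 lat -0.06 F along/lat/z -5.34 0.5 3.19
```

```bash
python3 - <<'E'
from h import *
d=read_camera("top");e=read_camera("scene")
crop(e,265,155,315,195,12,"pics/m1.png");crop(e,210,215,260,255,12,"pics/m2.png")
E
python3 cat.py pics/m1.png pics/m2.png pics/m.png
```

```text
(no output)
```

View pics/m.png

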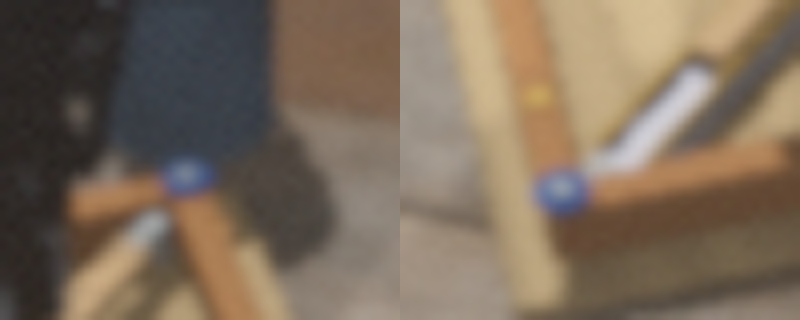

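Emit:
move_arm(
  gripper=[0.26,0.26],
  xyz=[
    [0.1,0,0],
    [0.2,0,0],
  ],
  twist=[0,0],
)

```text
t: 21.93
eef_pos: [0.4564, 0.3219, 0.1093]
tool_rot: [-0.0, 0.49, 0.872, -0.001]
contact_force: [-2.6, -4.7, 0.8]
gripper_width: 0.261
```

```bash
python3 st.py
```

```text
t 21.9333 [0.4564 0.3219 0.1093] yaw 31.31 w 0.261 along 24.95 lat 1.13 F along/lat/z -4.67 -2.66 0.84
```

Emit:
move_arm(
  gripper=[0.26,0.26,0.26],
  xyz=[
    [-0.15,0,0],
    [-0.3,0,0],
    [-0.4,0,0],
  ],
  twist=[0,0,0],
)

```text
t: 22.18
eef_pos: [0.4584, 0.3197, 0.1094]
tool_rot: [-0.0, 0.49, 0.872, -0.0]
contact_force: [-4.2, -1.1, 0.3]
gripper_width: 0.262
```

```bash
python3 st.py
```

```text
t 22.1833 [0.4584 0.3197 0.1094] yaw 31.35 w 0.262 along 25.5 lat -1.8 F along/lat/z -4.16 1.29 0.32
```

Emit:
move_arm(
  gripper=[0.26,0.26],
  xyz=[
    [0.1,0,0],
    [0.2,0,0],
  ],
  twist=[0,0],
)

```text
t: 22.35
eef_pos: [0.458, 0.3213, 0.1095]
tool_rot: [0.0, 0.49, 0.872, -0.0]
contact_force: [-2.5, -3.4, -0.1]
gripper_width: 0.257
```

```bash
python3 st.py
```

```text
t 22.35 [0.458  0.3213 0.1095] yaw 31.33 w 0.257 along 25.91 lat -0.23 F along/lat/z -3.96 -1.63 -0.06
```

Emit:
move_arm(
  gripper=[0.26,0.26,0.26],
  xyz=[
    [-0.15,0,0],
    [-0.3,0,0],
    [-0.3,0,0],
  ],
  twist=[0,0,0],
)

```text
t: 22.6
eef_pos: [0.4598, 0.3191, 0.1099]
tool_rot: [0.0, 0.49, 0.872, 0.0]
contact_force: [-2.6, -0.3, -0.3]
gripper_width: 0.262
```

```bash
python3 st.py
```

```text
t 22.6 [0.4598 0.3191 0.1099] yaw 31.33 w 0.262 along 26.36 lat -3.05 F along/lat/z -2.34 1.07 -0.26
```

Emit:
move_arm(
  gripper=[0.26,0.26,0.26,0.26],
  xyz=[
    [0.15,0,0],
    [0.3,0,0],
    [0.45,0,0],
    [0.45,0,0],
  ],
  twist=[0,0,0,0],
)

```text
t: 22.93
eef_pos: [0.4574, 0.323, 0.1099]
tool_rot: [0.0, 0.49, 0.872, 0.0]
contact_force: [0.1, -1.2, 0.3]
gripper_width: 0.26
```

```bash
python3 st.py
```

```text
t 22.9333 [0.4574 0.323  0.1099] yaw 31.35 w 0.26 along 26.36 lat 1.52 F along/lat/z -0.59 -1.07 0.3
```

Emit:
move_arm(
  gripper=[0.26,0.26,0.26],
  xyz=[
    [-0.15,0,0],
    [-0.15,0,0],
    [-0.15,0,0],
  ],
  twist=[0,0,0],
)

```text
t: 23.18
eef_pos: [0.4582, 0.3217, 0.1099]
tool_rot: [0.0, 0.49, 0.872, 0.0]
contact_force: [-0.8, 0.5, 0.3]
gripper_width: 0.261
```

```bash
python3 st.py
```

```text
t 23.1833 [0.4582 0.3217 0.1099] yaw 31.34 w 0.261 along 26.33 lat 0.05 F along/lat/z -0.46 0.82 0.29
```

Emit:
move_arm(
  gripper=[0.26,0.26],
  xyz=[
    [0,0.05,0],
    [0,0.05,0],
  ],
  twist=[0,0],
)

```text
t: 23.35
eef_pos: [0.4583, 0.3218, 0.1098]
tool_rot: [-0.0, 0.49, 0.872, 0.0]
contact_force: [-1.6, 0.7, 0.9]
gripper_width: 0.262
```

```bash
python3 st.py
```

```text
t 23.35 [0.4583 0.3218 0.1098] yaw 31.34 w 0.262 along 26.45 lat -0.0 F along/lat/z -0.98 1.37 0.88
```

Emit:
move_arm(
  gripper=[0.26,0.26],
  xyz=[
    [0,0.04,0],
    [0,0.04,0],
  ],
  twist=[0,0],
)

```text
t: 23.52
eef_pos: [0.4583, 0.3218, 0.1096]
tool_rot: [-0.0, 0.49, 0.872, -0.0]
contact_force: [-2.9, -1.0, 1.8]
gripper_width: 0.261
```

```bash
python3 st.py
```

```text
t 23.5167 [0.4583 0.3218 0.1096] yaw 31.34 w 0.261 along 26.5 lat -0.02 F along/lat/z -2.97 0.66 1.8
```

Emit:
move_arm(
  gripper=[0.26,0.26,0.26],
  xyz=[
    [-0.2,0,0],
    [-0.4,0,0],
    [-0.4,0,0],
  ],
  twist=[0,0,0],
)

```text
t: 23.77
eef_pos: [0.4607, 0.3181, 0.1095]
tool_rot: [-0.0, 0.49, 0.872, -0.0]
contact_force: [-2.8, 0.6, 0.2]
gripper_width: 0.261
```

```bash
python3 st.py
```

```text
t 23.7667 [0.4607 0.3181 0.1095] yaw 31.32 w 0.261 along 26.56 lat -4.34 F along/lat/z -2.08 1.94 0.2
```

Emit:
move_arm(
  gripper=[0.26,0.26,0.26,0.26],
  xyz=[
    [0.2,0,0],
    [0.4,0,0],
    [0.6,0,0],
    [0.6,0,0],
  ],
  twist=[0,0,0,0],
)

```text
t: 24.1
eef_pos: [0.4574, 0.3234, 0.1095]
tool_rot: [0.0, 0.49, 0.872, -0.0]
contact_force: [-2.0, -3.1, -0.5]
gripper_width: 0.259
```

```bash
python3 st.py
```

```text
t 24.1 [0.4574 0.3234 0.1095] yaw 31.34 w 0.259 along 26.56 lat 1.82 F along/lat/z -3.28 -1.58 -0.54
```

Emit:
move_arm(
  gripper=[0.26,0.26,0.26],
  xyz=[
    [-0.1,0,0],
    [-0.2,0,0],
    [-0.2,0,0],
  ],
  twist=[0,0,0],
)

```text
t: 24.35
eef_pos: [0.4582, 0.3221, 0.1095]
tool_rot: [-0.0, 0.49, 0.872, -0.0]
contact_force: [-3.9, -0.6, -2.0]
gripper_width: 0.256
```

```bash
python3 st.py
```

```text
t 24.35 [0.4582 0.3221 0.1095] yaw 31.35 w 0.256 along 26.57 lat 0.35 F along/lat/z -3.66 1.49 -2.03
```

Emit:
move_arm(
  gripper=[0.26,0.26,0.26,0.26],
  xyz=[
    [0,-0.2,0],
    [0,-0.3,0],
    [0,-0.3,0],
    [0,-0.3,0],
  ],
  twist=[0,0,0,0],
)

```text
t: 24.68
eef_pos: [0.4567, 0.3207, 0.1101]
tool_rot: [0.0, 0.49, 0.872, 0.001]
contact_force: [0.0, 0.2, 0.6]
gripper_width: 0.259
```

Emit:
move_arm(
  gripper=[0.26,0.26,0.26,0.26,0.26],
  xyz=[
    [0,-0.8,0],
    [0,-1.6,0],
    [0,-2.4,0],
    [0,-3.2,0],
    [0,-4,0],
  ],
  twist=[0,0,0,0,0],
)

```text
t: 25.1
eef_pos: [0.4209, 0.299, 0.1097]
tool_rot: [-0.0, 0.49, 0.872, -0.0]
contact_force: [-0.1, 0.8, 0.6]
gripper_width: 0.26
```

Emit:
move_arm(
  gripper=[0.26,0.26,0.26,0.26],
  xyz=[
    [0,-0.5,0],
    [0,-0.9,0],
    [0,-1.1,0],
    [0,-1.15,0],
  ],
  twist=[0,0,0,0],
)

```text
t: 25.43
eef_pos: [0.412, 0.2935, 0.1098]
tool_rot: [0.0, 0.49, 0.872, 0.0]
contact_force: [0.4, -0.0, -0.0]
gripper_width: 0.257
```

```bash
python3 st.py
```

```text
t 25.4333 [0.412  0.2935 0.1098] yaw 31.34 w 0.257 along -27.77 lat -0.01 F along/lat/z 0.35 -0.24 -0.05
```

Emit:
move_arm(
  gripper=[0.26,0.26],
  xyz=[
    [0,-0.05,0],
    [0,-0.05,0],
  ],
  twist=[0,0],
)

```text
t: 25.6
eef_pos: [0.412, 0.2935, 0.1098]
tool_rot: [0.0, 0.49, 0.872, 0.0]
contact_force: [1.7, 1.3, -0.1]
gripper_width: 0.258
```

```bash
python3 st.py
```

```text
t 25.6 [0.412  0.2935 0.1098] yaw 31.34 w 0.258 along -27.77 lat -0.01 F along/lat/z 2.13 0.17 -0.09
```

Emit:
move_arm(
  gripper=[0.26,0.26],
  xyz=[
    [0,-0.04,0],
    [0,-0.04,0],
  ],
  twist=[0,0],
)

```text
t: 25.77
eef_pos: [0.4118, 0.2934, 0.1098]
tool_rot: [0.0, 0.49, 0.872, 0.0]
contact_force: [1.8, 2.1, -0.4]
gripper_width: 0.26
```

```bash
python3 st.py
```

```text
t 25.7667 [0.4118 0.2934 0.1098] yaw 31.34 w 0.26 along -28.01 lat -0.0 F along/lat/z 2.59 0.86 -0.45
```

Now the lateral dither at the heel.

Emit:
move_arm(
  gripper=[0.26,0.26,0.26],
  xyz=[
    [-0.2,-0.02,0],
    [-0.35,-0.02,0],
    [-0.35,-0.02,0],
  ],
  twist=[0,0,0],
)

```text
t: 26.02
eef_pos: [0.4137, 0.2901, 0.11]
tool_rot: [0.0, 0.49, 0.872, 0.001]
contact_force: [2.4, 2.9, 0.8]
gripper_width: 0.261
```

```bash
python3 st.py
```

```text
t 26.0167 [0.4137 0.2901 0.11  ] yaw 31.31 w 0.261 along -28.12 lat -3.87 F along/lat/z 3.54 1.21 0.84
```

Emit:
move_arm(
  gripper=[0.26,0.26,0.26,0.26],
  xyz=[
    [0.2,0,0],
    [0.4,0,0],
    [0.6,0,0],
    [0.6,0,0],
  ],
  twist=[0,0,0,0],
)

```text
t: 26.35
eef_pos: [0.4099, 0.2953, 0.1097]
tool_rot: [0.0, 0.49, 0.872, 0.0]
contact_force: [3.0, 0.1, 0.2]
gripper_width: 0.264
```

```bash
python3 st.py
```

```text
t 26.35 [0.4099 0.2953 0.1097] yaw 31.35 w 0.264 along -28.7 lat 2.56 F along/lat/z 2.63 -1.47 0.25
```

Emit:
move_arm(
  gripper=[0.26,0.26,0.26],
  xyz=[
    [-0.15,0,0],
    [-0.25,0,0],
    [-0.25,0,0],
  ],
  twist=[0,0,0],
)

```text
t: 26.6
eef_pos: [0.411, 0.293, 0.1096]
tool_rot: [-0.0, 0.49, 0.872, -0.0]
contact_force: [3.1, 1.9, 0.0]
gripper_width: 0.261
```

```bash
python3 st.py
```

```text
t 26.6 [0.411  0.293  0.1096] yaw 31.35 w 0.261 along -28.92 lat 0.09 F along/lat/z 3.61 0.05 0.02
```

Emit:
move_arm(
  gripper=[0.26,0.26,0.26,0.26,0.26],
  xyz=[
    [0.15,-0.03,0],
    [0.3,-0.03,0],
    [0.1,-0.03,0],
    [-0.1,-0.03,0],
    [-0.3,-0.03,0],
  ],
  twist=[0,0,0,0,0],
)

```text
t: 27.02
eef_pos: [0.4123, 0.2908, 0.1098]
tool_rot: [-0.0, 0.49, 0.872, 0.0]
contact_force: [1.3, 3.6, 1.1]
gripper_width: 0.263
```

```bash
python3 st.py
```

```text
t 27.0167 [0.4123 0.2908 0.1098] yaw 31.37 w 0.263 along -28.95 lat -2.55 F along/lat/z 2.94 2.37 1.11
```

Emit:
move_arm(
  gripper=[0.26,0.26,0.26,0.26,0.26],
  xyz=[
    [0.2,-0.02,0],
    [0.4,-0.02,0],
    [0.55,-0.02,0],
    [0.3,-0.02,0],
    [0.3,-0.02,0],
  ],
  twist=[0,0,0,0,0],
)

```text
t: 27.43
eef_pos: [0.411, 0.2927, 0.1097]
tool_rot: [0.0, 0.49, 0.872, 0.0]
contact_force: [3.9, 2.5, -0.4]
gripper_width: 0.26
```

```bash
python3 st.py
```

```text
t 27.4333 [0.411  0.2927 0.1097] yaw 31.33 w 0.26 along -29.06 lat -0.2 F along/lat/z 4.62 0.07 -0.38
```

Emit:
move_arm(
  gripper=[0.26,0.26,0.26,0.26,0.26],
  xyz=[
    [0,0.7,0],
    [0,1.4,0],
    [0,2.1,0],
    [0,2.8,0],
    [0,3.5,0],
  ],
  twist=[0,0,0,0,0],
)

```text
t: 27.85
eef_pos: [0.441, 0.3111, 0.1094]
tool_rot: [-0.0, 0.49, 0.872, -0.001]
contact_force: [-1.1, 0.2, -0.3]
gripper_width: 0.262
```

Emit:
move_arm(
  gripper=[0.26,0.26,0.26,0.26,0.26],
  xyz=[
    [0,0.6,0],
    [0,1.2,0],
    [0,1.6,0],
    [0,1.8,0],
    [0,1.9,0],
  ],
  twist=[0,0,0,0,0],
)

```text
t: 28.27
eef_pos: [0.4571, 0.321, 0.1097]
tool_rot: [0.0, 0.49, 0.872, 0.0]
contact_force: [-0.5, -0.2, 0.3]
gripper_width: 0.263
```

```bash
python3 st.py
```

```text
t 28.2667 [0.4571 0.321  0.1097] yaw 31.34 w 0.263 along 25.02 lat -0.06 F along/lat/z -0.51 0.07 0.26
```

Emit:
move_arm(
  gripper=[0.26,0.26,0.26],
  xyz=[
    [0,0.05,0],
    [0,0.1,0],
    [0,0.1,0],
  ],
  twist=[0,0,0],
)

```text
t: 28.52
eef_pos: [0.4576, 0.3213, 0.1097]
tool_rot: [-0.0, 0.49, 0.872, -0.0]
contact_force: [0.3, -0.5, 0.1]
gripper_width: 0.259
```

```bash
python3 st.py
```

```text
t 28.5167 [0.4576 0.3213 0.1097] yaw 31.34 w 0.259 along 25.57 lat -0.05 F along/lat/z -0.02 -0.58 0.06
```

Emit:
move_arm(
  gripper=[0.26,0.26],
  xyz=[
    [0,0.05,0],
    [0,0.1,0],
  ],
  twist=[0,0],
)

```text
t: 28.68
eef_pos: [0.4581, 0.3216, 0.1097]
tool_rot: [-0.0, 0.49, 0.872, -0.0]
contact_force: [-3.2, -1.2, 2.4]
gripper_width: 0.262
```

```bash
python3 st.py
```

```text
t 28.6833 [0.4581 0.3216 0.1097] yaw 31.34 w 0.262 along 26.22 lat -0.05 F along/lat/z -3.36 0.6 2.4
```

Emit:
move_arm(
  gripper=[0.26,0.26],
  xyz=[
    [0,0.03,0],
    [0,0.03,0],
  ],
  twist=[0,0],
)

```text
t: 28.85
eef_pos: [0.4582, 0.3216, 0.1096]
tool_rot: [-0.0, 0.49, 0.872, -0.001]
contact_force: [-3.2, -1.9, 3.1]
gripper_width: 0.261
```

```bash
python3 st.py
```

```text
t 28.85 [0.4582 0.3216 0.1096] yaw 31.33 w 0.261 along 26.33 lat -0.07 F along/lat/z -3.7 0.08 3.05
```

Dither at the point.

Emit:
move_arm(
  gripper=[0.26,0.26,0.26,0.26,0.26],
  xyz=[
    [-0.2,0,0],
    [-0.4,0,0],
    [-0.2,0,0],
    [0,0,0],
    [0.2,0,0],
  ],
  twist=[0,0,0,0,0],
)

```text
t: 29.27
eef_pos: [0.4579, 0.3227, 0.1095]
tool_rot: [0.0, 0.49, 0.872, -0.001]
contact_force: [-2.2, -4.5, -0.6]
gripper_width: 0.259
```

```bash
python3 st.py
```

```text
t 29.2667 [0.4579 0.3227 0.1095] yaw 31.28 w 0.259 along 26.63 lat 0.98 F along/lat/z -4.24 -2.69 -0.62
```

Emit:
move_arm(
  gripper=[0.26,0.26,0.26,0.26,0.26],
  xyz=[
    [0.1,0,0],
    [-0.1,0,0],
    [-0.3,0,0],
    [-0.2,0,0],
    [-0.2,0,0],
  ],
  twist=[0,0,0,0,0],
)

```text
t: 29.68
eef_pos: [0.4583, 0.3221, 0.1095]
tool_rot: [-0.0, 0.49, 0.872, -0.0]
contact_force: [-4.6, -2.3, -1.1]
gripper_width: 0.262
```

```bash
python3 st.py
```

```text
t 29.6833 [0.4583 0.3221 0.1095] yaw 31.36 w 0.262 along 26.66 lat 0.31 F along/lat/z -5.14 0.5 -1.08
```

Emit:
move_arm(
  gripper=[0.26,0.26,0.26,0.26,0.26],
  xyz=[
    [0,-0.3,0],
    [0,-0.3,0],
    [0,-1.3,0],
    [0,-2.3,0],
    [0,-3.3,0],
  ],
  twist=[0,0,0,0,0],
)

```text
t: 30.1
eef_pos: [0.4302, 0.3045, 0.11]
tool_rot: [0.0, 0.49, 0.872, 0.001]
contact_force: [0.4, -0.1, -0.2]
gripper_width: 0.261
```

Emit:
move_arm(
  gripper=[0.26,0.26,0.26,0.26,0.26],
  xyz=[
    [0,-0.9,0],
    [0,-1.6,0],
    [0,-2,0],
    [0,-2.1,0],
    [0,-1.8,0],
  ],
  twist=[0,0,0,0,0],
)

```text
t: 30.52
eef_pos: [0.4146, 0.2951, 0.1096]
tool_rot: [-0.0, 0.49, 0.872, -0.0]
contact_force: [0.1, 0.3, -0.0]
gripper_width: 0.258
```

```bash
python3 st.py
```

```text
t 30.5167 [0.4146 0.2951 0.1096] yaw 31.34 w 0.258 along -24.75 lat -0.05 F along/lat/z 0.28 0.18 -0.0
```

Emit:
move_arm(
  gripper=[0,0,0,0,0],
  xyz=[
    [0,0,0],
    [0,0,0],
    [0,0,0],
    [0,0,-0.3],
    [0,0,-2],
  ],
  twist=[0,0,0,0,0],
  squeeze=40,
)

```text
t: 30.93
eef_pos: [0.4137, 0.2946, 0.1277]
tool_rot: [-0.001, 0.49, 0.872, -0.002]
contact_force: [-0.4, 0.2, -4.0]
gripper_width: 0.2
```

Emit:
move_arm(
  gripper=[0,0,0,0,0],
  xyz=[
    [0,0,-3],
    [0,0,-4],
    [0,0,-4],
    [0,0,-4],
    [0,0,-4],
  ],
  twist=[0,-0.08,-0.2,-0.32,-0.44],
)

```text
t: 31.35
eef_pos: [0.4147, 0.2952, 0.1696]
tool_rot: [-0.0, 0.285, 0.959, -0.0]
contact_force: [0.2, 0.6, -4.1]
gripper_width: 0.2
```

```bash
python3 st.py; python3 - <<'E'
from h import *
o=get_obs();p=o["eef_pos"]
print(totool(np.array([.4431,.2934,.17])-p), np.radians(yaw_y()-121.15))
E
```

```text
t 31.35 [0.4147 0.2952 0.1696] yaw 56.91 w 0.2 along -22.2 lat 10.57 F along/lat/z 0.57 0.17 -4.11
[-2.47395441  1.40116983 -0.04505759] -1.1212303605887577
```

Emit:
move_arm(
  gripper=[0,0,0,0,0],
  xyz=[
    [-0.5,0.3,0],
    [-1,0.6,0],
    [-1.5,0.8,0],
    [-2,1.1,0],
    [-2.5,1.4,0],
  ],
  twist=[-0.12,-0.24,-0.36,-0.48,-0.6],
)

```text
t: 31.77
eef_pos: [0.4435, 0.2927, 0.1691]
tool_rot: [-0.001, -0.011, 1.0, -0.001]
contact_force: [-0.2, -0.0, -3.2]
gripper_width: 0.203
```

Emit:
move_arm(
  gripper=[0,0,0,0,0],
  xyz=[
    [0,0,0],
    [0,0,0],
    [0,0,0],
    [0,0,0],
    [0,0,0],
  ],
  twist=[-0.12,-0.24,-0.36,-0.48,-0.52],
)

```text
t: 32.18
eef_pos: [0.4433, 0.2926, 0.169]
tool_rot: [-0.001, -0.268, 0.963, -0.001]
contact_force: [0.4, -0.8, -3.3]
gripper_width: 0.204
```

```bash
python3 st.py; python3 - <<'E'
from h import *
o=get_obs();p=o["eef_pos"]
print(totool(np.array([.4431,.2934,.114])-p), np.radians(yaw_y()-121.15))
E
```

```text
t 32.1833 [0.4433 0.2926 0.169 ] yaw 121.06 w 0.204 along -17.14 lat 1.4 F along/lat/z -0.84 0.07 -3.26
[-0.0319441   0.08429176  5.50240246] -0.0016107981746686444
```

Emit:
move_arm(
  gripper=[0,0,0,0,0],
  xyz=[
    [0,0.1,1.5],
    [0,0.1,3.5],
    [0,0.1,5],
    [0,0.1,5.5],
    [0,0.1,5.7],
  ],
  twist=[0,0,0,0,0],
)

```text
t: 32.6
eef_pos: [0.4424, 0.2934, 0.1113]
tool_rot: [-0.002, -0.265, 0.964, -0.001]
contact_force: [-0.5, -0.1, -3.4]
gripper_width: 0.205
```

Emit:
move_arm(
  gripper=[0,0,0],
  xyz=[
    [0,0,0.1],
    [0,0,0.15],
    [0,0,0.15],
  ],
  twist=[0,0,0],
)

```text
t: 32.85
eef_pos: [0.4437, 0.2945, 0.1119]
tool_rot: [0.001, -0.265, 0.964, 0.0]
contact_force: [-0.6, -0.8, -3.9]
gripper_width: 0.2
```

```bash
python3 st.py
```

```text
t 32.85 [0.4437 0.2945 0.1119] yaw 120.72 w 0.2 along -15.7 lat 0.0 F along/lat/z -0.42 0.91 -3.91
```

Emit:
move_arm(
  gripper=[0,0,0,0],
  xyz=[
    [0.1,0,0.05],
    [0.1,0,0.1],
    [0.1,0,0.15],
    [0.1,0,0.17],
  ],
  twist=[-0.006,-0.006,-0.006,-0.006],
)

```text
t: 33.18
eef_pos: [0.4426, 0.2938, 0.1099]
tool_rot: [0.0, -0.268, 0.963, 0.0]
contact_force: [-0.8, 0.1, 2.0]
gripper_width: 0.201
```

```bash
python3 st.py
```

```text
t 33.1833 [0.4426 0.2938 0.1099] yaw 121.07 w 0.201 along -15.69 lat 1.42 F along/lat/z 0.51 0.59 1.97
```

Emit:
move_arm(
  gripper=[0.26,0.26,0.26,0.26,0.26],
  xyz=[
    [0,0,0],
    [0,0,0],
    [0,0,0],
    [0,-0.4,0],
    [0,-0.8,0],
  ],
  twist=[-0.001,-0.001,-0.001,-0.001,-0.001],
  squeeze=20,
)

```text
t: 33.6
eef_pos: [0.4465, 0.2876, 0.1097]
tool_rot: [0.0, -0.269, 0.963, 0.001]
contact_force: [-2.0, 2.8, 1.0]
gripper_width: 0.261
```

Emit:
move_arm(
  gripper=[0.26,0.26,0.26],
  xyz=[
    [0,-0.2,0],
    [0,-0.35,0],
    [0,-0.35,0],
  ],
  twist=[0,0,0],
)

```text
t: 33.85
eef_pos: [0.4486, 0.2841, 0.1097]
tool_rot: [0.0, -0.268, 0.963, 0.0]
contact_force: [-1.1, 2.1, 2.0]
gripper_width: 0.261
```

```bash
python3 st.py
```

```text
t 33.85 [0.4486 0.2841 0.1097] yaw 121.12 w 0.261 along -27.14 lat 1.35 F along/lat/z 2.37 -0.15 1.98
```

Emit:
move_arm(
  gripper=[0.26,0.26],
  xyz=[
    [0,-0.05,0],
    [0,-0.1,0],
  ],
  twist=[0,0],
)

```text
t: 34.02
eef_pos: [0.4488, 0.2838, 0.1097]
tool_rot: [0.0, -0.269, 0.963, 0.0]
contact_force: [-2.5, 3.8, 1.9]
gripper_width: 0.263
```

```bash
python3 st.py
```

```text
t 34.0167 [0.4488 0.2838 0.1097] yaw 121.16 w 0.263 along -27.5 lat 1.33 F along/lat/z 4.56 0.16 1.93
```

Emit:
move_arm(
  gripper=[0.26,0.26,0.26,0.26,0.26],
  xyz=[
    [-0.2,0,0],
    [-0.35,0,0],
    [-0.15,0,0],
    [0.05,0,0],
    [0.3,0,0],
  ],
  twist=[0,0,0,0,0],
)

```text
t: 34.43
eef_pos: [0.4468, 0.2815, 0.1096]
tool_rot: [0.001, -0.268, 0.963, 0.0]
contact_force: [0.2, 3.7, 1.2]
gripper_width: 0.263
```

```bash
python3 st.py
```

```text
t 34.4333 [0.4468 0.2815 0.1096] yaw 121.1 w 0.263 along -28.44 lat 4.24 F along/lat/z 3.05 -2.03 1.19
```

Emit:
move_arm(
  gripper=[0.26,0.26,0.26,0.26,0.26],
  xyz=[
    [-0.2,-0.03,0],
    [-0.4,-0.03,0],
    [-0.6,-0.03,0],
    [-0.4,-0.03,0],
    [-0.2,-0.03,0],
  ],
  twist=[0,0,0,0,0],
)

```text
t: 34.85
eef_pos: [0.4487, 0.2821, 0.1095]
tool_rot: [0.0, -0.268, 0.963, -0.0]
contact_force: [0.5, 2.3, -0.1]
gripper_width: 0.262
```

```bash
python3 st.py
```

```text
t 34.85 [0.4487 0.2821 0.1095] yaw 121.09 w 0.262 along -28.89 lat 2.22 F along/lat/z 1.76 -1.63 -0.05
```

Emit:
move_arm(
  gripper=[0.26,0.26,0.26],
  xyz=[
    [-0.1,-0.05,0],
    [-0.1,-0.05,0],
    [-0.1,-0.05,0],
  ],
  twist=[0,0,0],
)

```text
t: 35.1
eef_pos: [0.4494, 0.2823, 0.1095]
tool_rot: [0.0, -0.268, 0.963, 0.0]
contact_force: [-1.2, 2.4, -0.1]
gripper_width: 0.263
```

```bash
python3 st.py
```

```text
t 35.1 [0.4494 0.2823 0.1095] yaw 121.12 w 0.263 along -29.09 lat 1.55 F along/lat/z 2.69 -0.23 -0.1
```

Emit:
move_arm(
  gripper=[0.26,0.26,0.26,0.26,0.26],
  xyz=[
    [0.2,0,0],
    [0.4,0,0],
    [0.2,0,0],
    [0,0,0],
    [-0.25,0,0],
  ],
  twist=[0,0,0,0,0],
)

```text
t: 35.52
eef_pos: [0.451, 0.2833, 0.1093]
tool_rot: [-0.001, -0.268, 0.963, -0.0]
contact_force: [-2.0, 1.3, -0.8]
gripper_width: 0.262
```

```bash
python3 st.py
```

```text
t 35.5167 [0.451  0.2833 0.1093] yaw 121.12 w 0.262 along -29.08 lat -0.36 F along/lat/z 2.19 1.02 -0.76
```

Emit:
move_arm(
  gripper=[0.26,0.26,0.26],
  xyz=[
    [0.2,-0.03,0],
    [0.25,-0.03,0],
    [0.25,-0.03,0],
  ],
  twist=[0,0,0],
)

```text
t: 35.77
eef_pos: [0.4498, 0.2824, 0.1096]
tool_rot: [0.0, -0.268, 0.963, 0.0]
contact_force: [-0.1, 2.8, -0.9]
gripper_width: 0.256
```

```bash
python3 st.py
```

```text
t 35.7667 [0.4498 0.2824 0.1096] yaw 121.12 w 0.256 along -29.2 lat 1.18 F along/lat/z 2.45 -1.35 -0.86
```

Emit:
move_arm(
  gripper=[0.26,0.26],
  xyz=[
    [0,-0.04,0],
    [0,-0.04,0],
  ],
  twist=[0,0],
)

```text
t: 35.93
eef_pos: [0.4498, 0.2823, 0.1096]
tool_rot: [0.0, -0.268, 0.963, 0.0]
contact_force: [-0.3, 3.2, -0.6]
gripper_width: 0.259
```

```bash
python3 st.py
```

```text
t 35.9333 [0.4498 0.2823 0.1096] yaw 121.14 w 0.259 along -29.28 lat 1.26 F along/lat/z 2.88 -1.37 -0.59
```

Emit:
move_arm(
  gripper=[0.26,0.26,0.26,0.26],
  xyz=[
    [0.2,0,0],
    [0,0,0],
    [-0.3,0,0],
    [0,0,0],
  ],
  twist=[0,0,0,0],
)

```text
t: 36.27
eef_pos: [0.4499, 0.2823, 0.1094]
tool_rot: [0.0, -0.268, 0.963, 0.0]
contact_force: [-1.8, 4.8, -1.7]
gripper_width: 0.258
```

```bash
python3 st.py
```

```text
t 36.2667 [0.4499 0.2823 0.1094] yaw 121.14 w 0.258 along -29.35 lat 1.11 F along/lat/z 5.05 -1.0 -1.67
```

Emit:
move_arm(
  gripper=[0.26,0.26,0.26,0.26,0.26],
  xyz=[
    [0,0.7,0],
    [0,1.4,0],
    [0,2.1,0],
    [0,2.8,0],
    [0,3.5,0],
  ],
  twist=[0,0,0,0,0],
)

```text
t: 36.68
eef_pos: [0.4312, 0.3121, 0.1095]
tool_rot: [-0.0, -0.268, 0.963, -0.0]
contact_force: [0.4, -0.8, -0.1]
gripper_width: 0.259
```

Emit:
move_arm(
  gripper=[0.26,0.26,0.26,0.26,0.26],
  xyz=[
    [0,0.7,0],
    [0,1.4,0],
    [0,1.8,0],
    [0,2.05,0],
    [0,2.1,0],
  ],
  twist=[0,0,0,0,0],
)

```text
t: 37.1
eef_pos: [0.4216, 0.3286, 0.1095]
tool_rot: [0.0, -0.268, 0.963, -0.001]
contact_force: [3.9, -4.1, 0.8]
gripper_width: 0.26
```

Emit:
move_arm(
  gripper=[0.26,0.26],
  xyz=[
    [0,0.05,0],
    [0,0.1,0],
  ],
  twist=[0,0],
)

```text
t: 37.27
eef_pos: [0.4215, 0.3286, 0.1095]
tool_rot: [0.0, -0.267, 0.964, -0.001]
contact_force: [5.6, -6.1, 0.4]
gripper_width: 0.261
```

```bash
python3 st.py
```

```text
t 37.2667 [0.4215 0.3286 0.1095] yaw 121.02 w 0.261 along 24.98 lat 1.5 F along/lat/z -8.14 -1.6 0.38
```

Emit:
move_arm(
  gripper=[0.26,0.26,0.26,0.26,0.26],
  xyz=[
    [0,-0.08,0],
    [-0.2,-0.06,0],
    [-0.4,-0.06,0],
    [-0.2,-0.06,0],
    [-0.1,-0.06,0],
  ],
  twist=[0,0,0,0,0],
)

```text
t: 37.68
eef_pos: [0.4218, 0.331, 0.1095]
tool_rot: [0.001, -0.268, 0.963, 0.0]
contact_force: [3.1, -1.6, -0.5]
gripper_width: 0.258
```

```bash
python3 st.py
```

```text
t 37.6833 [0.4218 0.331  0.1095] yaw 121.14 w 0.258 along 26.9 lat 0.05 F along/lat/z -2.96 -1.8 -0.5
```

Emit:
move_arm(
  gripper=[0.26,0.26,0.26,0.26,0.26],
  xyz=[
    [0.2,0,0],
    [0.4,0,0],
    [0.2,0,0],
    [0,0,0],
    [-0.1,0,0],
  ],
  twist=[0,0,0,0,0],
)

```text
t: 38.1
eef_pos: [0.4218, 0.3312, 0.1093]
tool_rot: [-0.001, -0.268, 0.963, -0.0]
contact_force: [-0.3, -1.2, 0.2]
gripper_width: 0.262
```

```bash
python3 st.py
```

```text
t 38.1 [0.4218 0.3312 0.1093] yaw 121.14 w 0.262 along 27.08 lat -0.07 F along/lat/z -0.88 0.91 0.18
```

Emit:
move_arm(
  gripper=[0.26,0.26,0.26,0.26,0.26],
  xyz=[
    [0,0.05,0],
    [0.1,0.1,0],
    [0.3,0.1,0],
    [0,0.1,0],
    [-0.2,0.1,0],
  ],
  twist=[0,0,0,0,0],
)

```text
t: 38.52
eef_pos: [0.4232, 0.3331, 0.1095]
tool_rot: [-0.0, -0.268, 0.963, 0.0]
contact_force: [-0.3, -2.0, -0.5]
gripper_width: 0.259
```

```bash
python3 st.py
```

```text
t 38.5167 [0.4232 0.3331 0.1095] yaw 121.14 w 0.259 along 27.97 lat -2.29 F along/lat/z -1.6 1.31 -0.48
```

Emit:
move_arm(
  gripper=[0.26,0.26,0.26,0.26],
  xyz=[
    [0.2,0.05,0],
    [0.4,0.05,0],
    [0.2,0.05,0],
    [0.2,0.05,0],
  ],
  twist=[0,0,0,0],
)

```text
t: 38.85
eef_pos: [0.4213, 0.3323, 0.1095]
tool_rot: [-0.0, -0.268, 0.963, -0.0]
contact_force: [0.5, -1.5, 1.1]
gripper_width: 0.258
```

```bash
python3 st.py
```

```text
t 38.85 [0.4213 0.3323 0.1095] yaw 121.12 w 0.258 along 28.27 lat -0.23 F along/lat/z -1.56 0.35 1.09
```

Emit:
move_arm(
  gripper=[0.26,0.26,0.26,0.26],
  xyz=[
    [0.2,0.04,0],
    [0,0.04,0],
    [-0.2,0.04,0],
    [0,0.04,0],
  ],
  twist=[0,0,0,0],
)

```text
t: 39.18
eef_pos: [0.4217, 0.3328, 0.1095]
tool_rot: [0.0, -0.268, 0.963, 0.0]
contact_force: [3.4, -1.0, 0.3]
gripper_width: 0.261
```

```bash
python3 st.py
```

```text
t 39.1833 [0.4217 0.3328 0.1095] yaw 121.11 w 0.261 along 28.5 lat -0.85 F along/lat/z -2.57 -2.37 0.26
```

Emit:
move_arm(
  gripper=[0.26,0.26,0.26,0.26],
  xyz=[
    [0.2,0.03,0],
    [0,0.03,0],
    [-0.3,0.03,0],
    [0,0.03,0],
  ],
  twist=[0,0,0,0],
)

```text
t: 39.52
eef_pos: [0.4218, 0.3331, 0.1095]
tool_rot: [0.0, -0.268, 0.963, -0.0]
contact_force: [3.0, -2.2, 0.3]
gripper_width: 0.263
```

```bash
python3 st.py
```

```text
t 39.5167 [0.4218 0.3331 0.1095] yaw 121.11 w 0.263 along 28.68 lat -1.05 F along/lat/z -3.38 -1.43 0.31
```

Emit:
move_arm(
  gripper=[0.26,0.26,0.26,0.26,0.26],
  xyz=[
    [0.25,0.02,0],
    [0.35,0.02,0],
    [0.1,0.02,0],
    [-0.1,0.02,0],
    [0.1,0.02,0],
  ],
  twist=[0,0,0,0,0],
)

```text
t: 39.93
eef_pos: [0.4205, 0.3323, 0.1094]
tool_rot: [-0.0, -0.268, 0.963, -0.0]
contact_force: [3.1, -3.1, -1.2]
gripper_width: 0.258
```

```bash
python3 st.py
```

```text
t 39.9333 [0.4205 0.3323 0.1094] yaw 121.11 w 0.258 along 28.69 lat 0.42 F along/lat/z -4.3 -1.06 -1.23
```

Emit:
move_arm(
  gripper=[0.26,0.26,0.5,0.8,1],
  xyz=[
    [0,-0.15,0],
    [0,-0.3,0],
    [0,-0.3,0],
    [0,-0.3,0],
    [0,-0.3,0],
  ],
  twist=[0,0,0,0,0],
)

```text
t: 40.35
eef_pos: [0.4215, 0.3306, 0.1096]
tool_rot: [0.0, -0.269, 0.963, 0.0]
contact_force: [0.5, -0.3, -0.1]
gripper_width: 0.672
```

Emit:
move_arm(
  gripper=[1,1,1,1,1],
  xyz=[
    [0,0,0],
    [0,0,-2],
    [0,0,-6],
    [0,0,-10],
    [0,0,-14],
  ],
  twist=[0,0,0,0,0],
)

```text
t: 40.77
eef_pos: [0.4212, 0.3298, 0.2509]
tool_rot: [-0.001, -0.268, 0.963, -0.0]
contact_force: [0.9, 1.0, 0.4]
gripper_width: 1.002
```

```bash
python3 st.py; python3 - <<'E'
from h import *
o=get_obs();p=o["eef_pos"]
print(totool(np.array([.46,.05,.33])-p))
E
```

```text
t 40.7667 [0.4212 0.3298 0.2509] yaw 121.13 w 1.002 along 26.12 lat 1.13 F along/lat/z 0.38 -1.26 0.43
[ 11.15463857 -25.95406431  -7.89648356]
```

Now I'll move aside to see the result clearly.

Emit:
move_arm(
  gripper=[1,1,1,1,1],
  xyz=[
    [0.5,-1,-4],
    [2,-4.5,-7],
    [3.5,-8,-8],
    [5,-11.5,-8],
    [6.5,-15,-8],
  ],
  twist=[0,0,0,0,0],
)

```text
t: 41.18
eef_pos: [0.444, 0.1663, 0.3311]
tool_rot: [0.002, -0.268, 0.963, 0.001]
contact_force: [1.1, 0.4, -0.8]
gripper_width: 0.999
```

Emit:
move_arm(
  gripper=[1,1,1,1,1],
  xyz=[
    [1.5,-3.5,0],
    [3,-7,0],
    [4.5,-10.5,0],
    [6,-14,0],
    [6,-14,0],
  ],
  twist=[0,0,0,0,0],
)

```text
t: 41.6
eef_pos: [0.4647, 0.0096, 0.3298]
tool_rot: [0.0, -0.263, 0.965, -0.001]
contact_force: [0.3, 0.3, 0.6]
gripper_width: 0.997
```

```bash
python3 - <<'E'
from h import *
o=get_obs();print(o["t"],o["eef_pos"])
d=read_camera("top");e=read_camera("scene")
crop(d,210,215,320,315,6,"pics/z0.png");crop(e,205,170,325,260,6,"pics/z1.png")
# washers
T=dict(bf=(239.65,222.7),rf=(308.6,238.7),rn=(221.55,292.0),bn=(291.5,308.6))
P=d["pixels"].astype(float);r,g,b=P[...,0],P[...,1],P[...,2]
for k,(u,v) in T.items():
    m=(b-np.maximum(r,g)) if k[0]=='b' else (r-1.6*g)
    u,v=int(round(u)),int(round(v));s=(m[v-5:v+6,u-5:u+6]-8).clip(0);yy,xx=np.mgrid[v-5:v+6,u-5:u+6]
    print(k,((s*xx).sum()/s.sum()).round(2),((s*yy).sum()/s.sum()).round(2))
cv2.imwrite("pics/zfull.png",d["pixels"][:,:,::-1])
E
```

```text
41.6 [0.46471623 0.00957575 0.32983643]
bf 239.74 222.66
rf 308.6 238.79
rn 221.52 292.02
bn 291.54 308.6
```

View pics/z0.png

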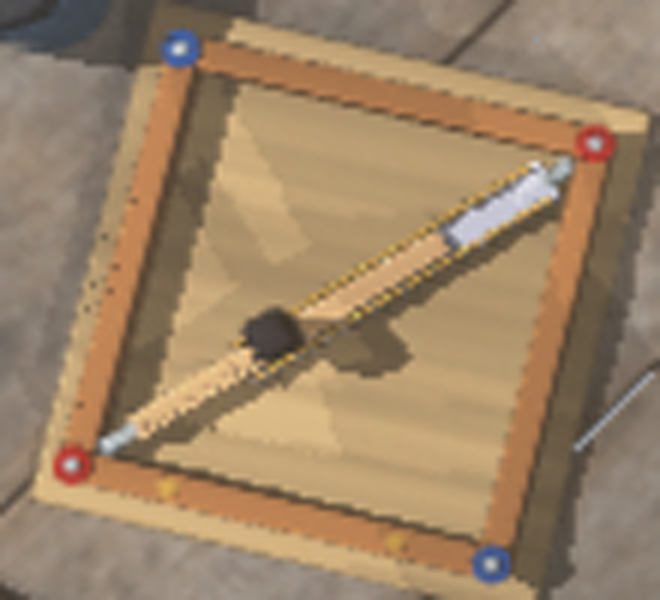

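View pics/z1.png

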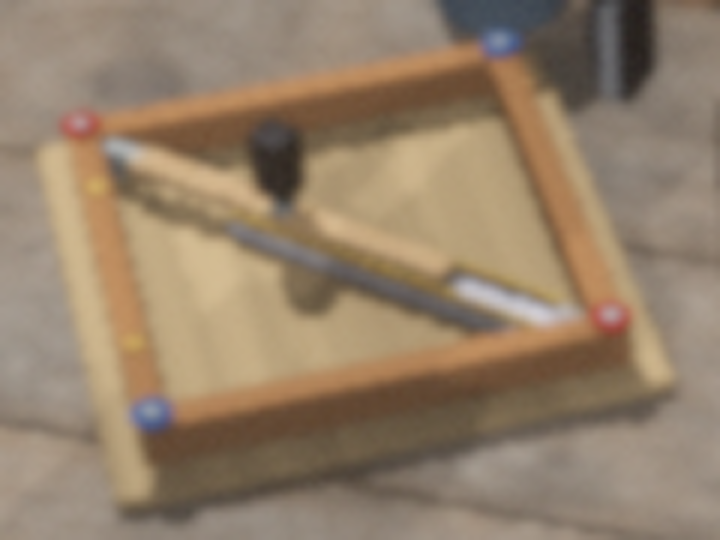

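View pics/zfull.png

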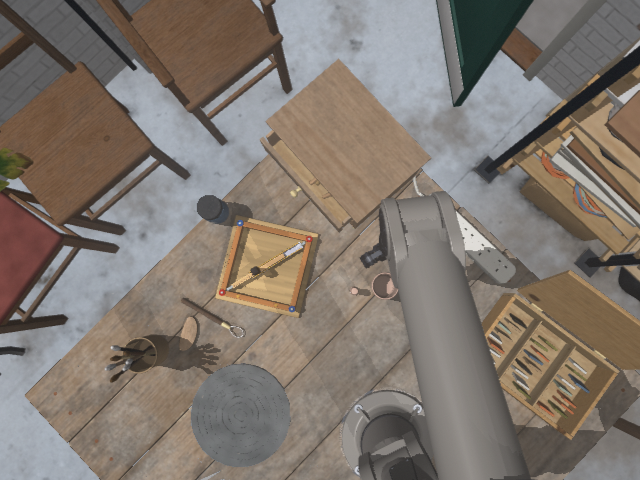

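```bash
python3 - <<'E'
from h import *
d=read_camera("top");T=dict(bf=(239.65,222.7),rf=(308.6,238.7),rn=(221.55,292.0),bn=(291.5,308.6))
W={k:ray(d,*c,.034)[:2] for k,c in T.items()}
for a,b in(("rf","rn"),("rn","rf")):
    u=(W[b]-W[a]);L=np.linalg.norm(u);u/=L
    for z in(.009,.017):
        for s,n in((.0099,"corner"),(.0099+1.7e-3,"pin end"),(.0099+5.7e-3,"pin axis")):
            p=proj(d,np.append(W[a]+u*s,z));print(a,z,n,((p-[210,215]+.5)*6-.5).round(0))
crop(d,212,280,237,300,24,"pics/y1.png");crop(d,292,230,317,250,24,"pics/y2.png")
E
python3 cat.py pics/y1.png pics/y2.png pics/y.png
```

```text
rf 0.009 corner [579. 162.]
rf 0.009 pin end [575. 164.]
rf 0.009 pin axis [567. 169.]
rf 0.017 corner [577. 160.]
rf 0.017 pin end [574. 162.]
rf 0.017 pin axis [566. 167.]
rn 0.009 corner [106. 451.]
rn 0.009 pin end [109. 449.]
rn 0.009 pin axis [117. 444.]
rn 0.017 corner [101. 452.]
rn 0.017 pin end [105. 450.]
rn 0.017 pin axis [113. 445.]
```

View pics/y.png

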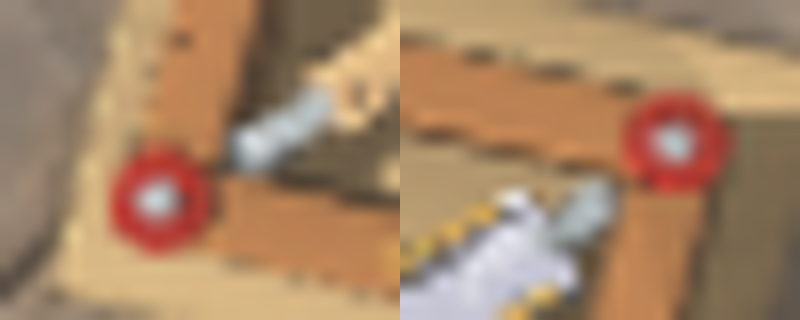

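```bash
python3 -c "
from station import *
print(get_obs()['t']);print(hand_in())"
```

```text
41.75
the job is handed in; nothing more can be done
None
```

I measured red first, then blue, and left the rule fitted in the red diagonal, which came out longer by about 2.4 mm. I handed the job in at 41.8 s. Because the difference is under 3 mm, either diagonal would have been acceptable.

**Measurements:** The hand travel from heel home to point snug, including the same play of about 4.8 mm in the jaws, was about 55.6 mm for blue and 58.0 mm for red. That puts the inside diagonals at about 239.3 mm (blue) and 241.6 mm (red). The camera's washer positions also made red the longer one, by 1.1 to 1.8 mm.

**Final fit:** Close-up pictures show both pins where a snug fit should put them, to within about 1 mm. The last push of 4 N no longer moved the point. After that the gripper was opened and taken away, touching nothing.

**Surroundings:** The frame's washers stayed within 0.1 pixel of where they began. In the last top picture the cup, jar and stamp look where they started.

**What disagreed:**
- **First red measurement:** its travel of 57.25 mm was about 0.7 mm short of the later red one. The pins had caught slightly on a corner wall.
- **First blue try:** it came out about 2.7 mm short for the same reason.
- **How I mended it:** working the rule gently sideways seated the pins, and I then repeated blue and red. I did not measure blue again after the second red.
- **Press force:** the pushes into the corners were mostly 3 to 6 N. One reached about 8 N for a moment on the second red, and I backed off at once.

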